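Rock the tube block into the dry-block heater and lock it

ROBOT

A 6-joint arm with a two-finger parallel gripper is mounted at the origin on the work surface. World frame = base frame: x ahead of the robot, y to its left, z up, the work surface at z = 0. Lengths are in mm, angles in rad, forces in N, time in s.
With the tool pointing down it reaches from about 275 to 725 mm from the base axis. Payload 5.6 kg.
Tool frame: the origin (TCP) lies at the very end of the fingers, on their centre line; the grasp point (between the pads) lies bot.tcp_to_grasp behind it (bot.tcp_to_grasp is the distance from the TCP to the grasp point, in mm); z points along the fingers, y is the direction in which the jaws open and shut (so a half turn about z gives the same grasp; the last joint's range is limited). The gripper opens to 85 mm and grips with 20 to 120 N. Pads are 22 mm wide; open, the fingers measure 114 mm over their backs; the gripper's body (76 mm by 85 mm) begins 54 mm behind the grasp point. The pads swing forward as they close: fully open they stand 13 mm farther back than shut.
Start: joints at [-0.983, 0.255, 0.108, 0, -1.424, -0.285], TCP at [164.026, -524.965, 231.283] pointing down, gripper open.
Joint ranges: [-2.95, 2.95], [-1.21, 1.97], [-1.09, 1.5], [-2.87, 1.71], [-2.94, -0.07], [-3.05, 3.05]. Speed limits (rad/s): [2.57, 2.57, 3.14, 3.14, 3.14, 3.14].

INTERFACE

Orientations are given as a rotation vector (axis times angle).
In Python, from plant import bot gives the robot as it stands. The module is installed in compiled form; this text tells all that it offers.
- The arm moves only by the tool move_arm, never from a script. Its argument "moves" is one flat list of numbers, 4 for each row, row after row: the shift along the tool's x, y, z in m, then the turn about the tool's z in rad. In form: [dx, dy, dz, spin, dx, dy, dz, spin, ...]. A call has 1 to 8 rows; each row is the pose to reach, as a shift and turn from the pose commanded when the call began, along the tool's axes at that moment; what a row does not reach only later rows make up. A row lasts 1/10 s, in which the tool goes at most 50 mm and 8.59 degrees, less where a joint would pass 70% of its speed; a pose out of reach is approached as far as the arm can. A call with a gripper value outside its range is refused whole. "hand" is the finger opening in m, from 0 to 0.0854, set as the call begins (left out, the last holds). The fingers move at their own pace and stop on an object; "grip_force" is the grip in N (left out, the last holds). Time passes only in rows, so rows that repeat a pose let the fingers close. It gives the time, the measured TCP pose, the force and the opening at its end, in the units of the state.
- bot.read_state(): the state, without advancing time (a new reading comes with each control period).
- bot.get_image(name): name is "side" or "top" or "wrist"; returns the picture (420x560x3 uint8, red, green, blue); there is no depth.
- bot.camera_model(name): a dict with "intrinsics" (3x3 intrinsics, pixels), "position" and "attitude" of the camera in the world. Camera axes: x right, y up, looking along -z (the intrinsics and any distortion apply to the point x, -y, -z); pixel columns grow to the right and rows downward; lengths in mm; the calibration is good to about 2 mm. A picture is of the moment at which its call begins: read the wrist's pose just before it. camera_model takes no time and is no camera call; for the wrist camera it gives the pose at the moment of the call.
- bot.sign_off(): hands the job in, once; it reports no verdict.
Trained networks look in the newest picture that a camera, given by its name, has taken for a name from the list of things; names that differ only in an ending like _2 or _b are one class to them, and where a whole thing is asked for, a point or a joint stands for the part that bears it (a point fixed in the world has none). Each returns a list of dicts, best first, with "score" (0 to 1); they miss things now and then, are a little off and sometimes report something else, mostly with a low value. They report only what shows in the picture. A call takes as long as a camera call. They do not tell look-alikes from the thing itself.
- bot.look_for(camera, target): "box" ([centre column, centre row, width, height] in pixels, round what is visible of it).
- bot.outline_of(camera, target): "mask" (420x560 bool, what is visible of it) and "box" ([centre column, centre row, width, height] in pixels, round what is visible of it).
- bot.tip_of(camera, target): "location" ([column, row] in pixels: a listed point, or the origin of a listed thing).
The state is a dict: "t": time; "joint_pos": joint angles; "qvel": joint speeds; "joint_efforts": joint torques, N m; "position": TCP position; "tool_rot": TCP orientation; "ft_force": force on the tool from outside, world axes, zero at the start; "wrist_torque": the same for the moment, N m; "grip_width": finger opening in mm.
Only numpy, scipy, OpenCV 4.12 (cv2) and the standard library are available. Lean on these libraries where they do the work, as an engineer would, in place of code of your own. Each camera call takes 0.05 s, during which the arm holds its last target.

TASK

Put the aluminium tube block into the pocket of the dry-block heater: tuck one end of its foot plate under the fixed lip, rock the other end down until the block lies fully home and flat. Then swing the heater's turn catch over as far as it goes so that it holds down the free end of the foot plate. Leave the bottle, the flask and the beaker where they stand.

Things in the scene. Friction and masses are not known exactly. Their poses are not given: they have to be found in the camera images.
- block: Loose aluminium tube block, 0.35 to 0.65 kg, flat on the bench, the same both ways round. Foot plate 120 (x) x 64 (y) x 12 (z) mm; centred on it a body 92 x 64 mm, up to 40 mm above the underside, which leaves a 14 mm step of foot plate at each x end; on top an upright black grip plate. Dark well mouths on top are only marks. Origin: centre of the underside; x along the length, z up.
- grip (a point): Centre of the top edge of the block's grip plate, 78 mm above the block's underside. The plate is 14 mm thick (block x), 56 mm wide (y) and 38 mm high, standing across the middle of the block's top; pinch it across its thickness from above. Axes as the block's.
- heater: Fixed grey dry-block heater; casing x -92 to +213, y -80 to +80 mm, top 48 mm high. Origin: at bench height under the pocket's centre; x along the pocket from lip end (-x, nearer the robot) to catch end, z up. Pocket floor 48 mm up, 125 (x) x 67 (y) mm; side walls and +x end wall 14 mm high, their upper 5 mm flared at 45 degrees. Block home: its origin at x 0 +-2.5, y 0, z 48 mm.
- lip (a point): Middle of the lip's free lower edge, at x -51.5, y 0, z 64 mm of the heater's frame. The lip is a steel plate 8 mm thick over the pocket's -x end, overhanging it by 11 mm, 16 mm above its floor. The open mouth is so 114 mm long: the 120 mm foot plate must go in -x end first under the lip, +x end raised 0.2 to 0.3 rad, and then be rocked down. Axes as the heater's.
- catch (a joint): Turn catch, angle in rad, anticlockwise from above: 0 (stop) is open, the post on the heater's -y side of the pivot; at 1.57 the post is on the +x side and the 30 mm holding arm, opposite the post, lies over the foot plate's +x step; stop at 1.6. Starts at 0 to 0.2. Light friction (about 1 N at the post); stays where left.
- catch_pivot (a point): Pivot of the catch, at x +80.5, y 0 mm of the heater's frame, at the height of the bar's underside, 62.5 mm above the bench (2.5 mm above the seated foot plate). The catch is a flat steel bar 14 mm wide and 8 mm thick.
- catch_post (a point): Centre of the top of the catch's upright black round post, 14 mm in diameter, standing 38 mm above the bar, 52 mm from the pivot; this point is 108.5 mm above the bench. It can be pinched from above or pushed sideways.
- bottle: Bystander: amber glass bottle, 68 mm in diameter, 140 mm tall. Origin: centre of its underside.
- flask: Bystander: conical glass flask with a stopper, 80 mm wide at the foot, 142 mm tall. Origin: centre of its underside.
- beaker: Bystander: open steel beaker, 66 mm in diameter, 75 mm tall. Origin: centre of its underside.
Not all that is in view belongs to the job. What is shaped like the block but blue is not meant.

How it is judged:
By the outcome, as a careful person would: the job done as asked, in the order asked, and still so for the second after the job is handed in, with the robot touching nothing.
It also fails if it takes over 59 s, if anything falls off the work surface, if the arm or the gripper's body presses on something with over 40 N, if the wrist force passes 120 N, or if a joint passes its speed limit or range.

## Working session

There is one attempt and no reset: what is moved stays moved. The work goes in short steps, Python scripts to look and compute and a tool call to move; the robot and the scene stay as the last step left them, time stands still between calls to the robot, and variables do not carry over. Pictures are saved under pics/ and viewed, and the job is handed in when it is done.

Besides the shell and the picture viewer there is one more tool, called as name(argument=value, ...) on one line, values as JSON. move_arm: Moves the arm, as the interface text tells. Its arguments: {"type":"object","properties":{"moves":{"type":"array"},"hand":{"type":"number"},"grip_force":{"type":"number"}},"required":["moves"]}

```bash
mkdir -p pics; ls
python3 - <<'E'
from plant import bot
import cv2,numpy as np
s=bot.read_state();print(s, bot.tcp_to_grasp)
for c in ("side","top","wrist"):
    im=bot.get_image(c); cv2.imwrite(f"pics/{c}0.png",im[:,:,::-1]); m=bot.camera_model(c); print(c,m)
E
```

```text
pics
{'t': 0.0, 'joint_pos': array([-9.83406339e-01,  2.55730091e-01,  1.07012600e-01, -4.56848259e-04,
       -1.42393463e+00, -2.84576994e-01]), 'qvel': array([-0.00023942, -0.00033871,  0.00109246, -0.00064696, -0.00154275,
       -0.00032186]), 'joint_efforts': array([-3.89308898e-04, -3.86629522e+01,  2.37942123e+01,  5.36557272e+00,
       -6.13678028e-03, -8.66744415e-06]), 'position': array([ 163.89827853, -524.48335266,  230.41065555]), 'tool_rot': array([ 4.73681215e-01, -3.10529731e+00, -2.94178739e-03]), 'ft_force': array([ 0.24793532, -0.45442327,  0.04040581]), 'wrist_torque': array([-0.05325666, -0.01848229,  0.01436246]), 'grip_width': 85.24767787601458} 18.700000000000003
side {'intrinsics': array([[519.33834817,   0.        , 272.89707622],
       [  0.        , 519.33834817, 208.98238104],
       [  0.        ,   0.        ,   1.        ]]), 'position': array([ 26.4233809 , 971.07817476, 701.19213985]), 'attitude': array([ 0.35495779, -1.37318986, -2.34317328])}
top {'intrinsics': array([[387.27476554,   0.        , 276.98722212],
       [  0.        , 387.27476554, 204.18903382],
       [  0.        ,   0.        ,   1.        ]]), 'position': array([ 325.09763921,   13.78015504, 1048.70952936]), 'attitude': array([ 0.14694269, -0.17913592, -1.7367788 ])}
wrist {'intrinsics': array([[303.02440864,   0.        , 270.02159845],
       [  0.        , 303.02440864, 203.30005542],
       [  0.        ,   0.        ,   1.        ]]), 'position': array([  86.77903962, -547.630861  ,  374.34121827]), 'attitude': array([-0.22120299, -0.30159367,  1.85545741])}
```

View pics/side0.png

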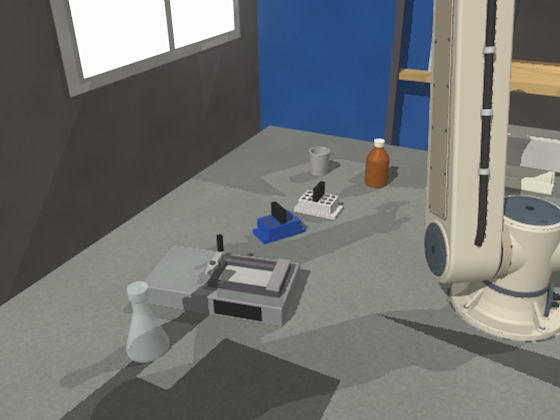

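View pics/top0.png

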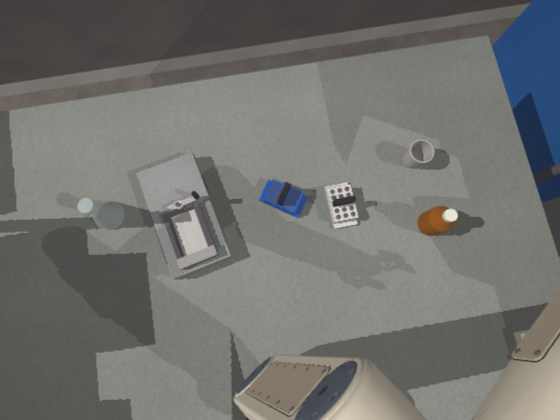

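View pics/wrist0.png

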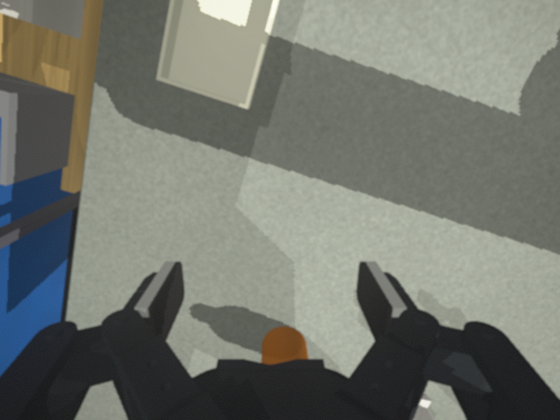

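Side view: the silver block is at (320,203), the blue look-alike at (278,225), the heater at (225,280), the flask at (147,325), the bottle at (377,163) and the beaker at (319,160). In the top view the silver block is at (342,205), the blue one at (284,197) and the heater at (188,215). The silver (aluminium) one is the block meant. Next I measure.

```bash
cat > h.py <<'E'
import numpy as np,cv2
from scipy.spatial.transform import Rotation as R
from scipy.optimize import least_squares
def cam(m):
    A=np.asarray(m["attitude"]); Rm=R.from_rotvec(A).as_matrix()
    return m["intrinsics"],np.asarray(m["position"]),Rm
def proj(m,P):
    K,p,Rm=cam(m); c=(np.atleast_2d(P)-p)@Rm; c=c*[1,-1,-1]
    u=c@K.T; return u[:,:2]/u[:,2:]
def ray(m,px):
    K,p,Rm=cam(m); d=np.linalg.inv(K)@[px[0],px[1],1]; d=d*[1,-1,-1]; return p,Rm@d
def atz(m,px,z):
    p,d=ray(m,px); return p+d*(z-p[2])/d[2]
E
python3 - <<'E'
from plant import bot
from h import *
import pickle
bot.get_image("top"); bot.get_image("side")
ms={c:bot.camera_model(c) for c in ("top","side")}
Z=dict(block=0,grip=78,heater=0,lip=64,catch_pivot=62.5,catch_post=108.5,bottle=0,flask=0,beaker=0)
print(bot.read_state()['t'])
for n,z in Z.items():
  for c in ms:
    for d in bot.tip_of(c,n)[:2]:
        print(n,c,round(d['score'],2),np.round(d['location'],1),np.round(atz(ms[c],d['location'],z)))
print(bot.read_state()['t'])
ims={c:bot.get_image(c) for c in ms}
pickle.dump((ms,ims),open('v.pkl','wb'))
def crop(c,x,y,w,h,k):
    return cv2.resize(ims[c][y:y+h,x:x+w,::-1],None,fx=k,fy=k,interpolation=cv2.INTER_CUBIC)
cv2.imwrite('pics/c_block_top.png',np.hstack([crop('top',250,165,120,75,6)]))
cv2.imwrite('pics/c_heat_top.png',crop('top',125,145,120,140,4))
cv2.imwrite('pics/c_block_side.png',crop('side',245,165,110,85,6))
cv2.imwrite('pics/c_heat_side.png',crop('side',135,225,175,105,4))
E
```

```text
0.25
block top 0.76 [341.7 208.7] [ 495. -200.    0.]
block top 0.66 [279.3 200.3] [548. -34.   0.]
block side 0.72 [219.3 235.2] [678.  37.   0.]
block side 0.65 [318.7 210.9] [ 499. -191.    0.]
grip top 0.98 [349.3 200.6] [ 499. -207.   78.]
grip top 0.81 [282.5 193.3] [548. -42.  78.]
grip side 0.95 [275.2 205.5] [555. -40.  78.]
grip side 0.81 [314.6 183.3] [ 516. -198.   78.]
heater top 0.65 [194.4 234.9] [492. 210.   0.]
heater side 0.93 [249.2 294.6] [490. 213.   0.]
lip top 0.9 [191.8 250.3] [444. 210.  64.]
lip top 0.44 [189.7 191.6] [597. 195.  64.]
lip side 0.82 [272.1 273.3] [439. 200.  64.]
catch_pivot top 0.96 [179.1 204.6] [568. 227.  62.]
catch_pivot side 0.8 [211.5 267.4] [565. 236.  62.]
catch_post top 0.64 [189.5 192.3] [583. 188. 108.]
catch_post side 0.81 [219.8 238.8] [568. 193. 108.]
bottle top 0.69 [429. 224.] [ 412. -427.    0.]
bottle side 0.78 [374.3 181.4] [ 419. -434.    0.]
flask top 0.56 [110.7 215.8] [584. 429.   0.]
flask side 0.72 [147.5 348.2] [582. 438.   0.]
beaker top 0.83 [408.9 156.1] [ 611. -419.    0.]
beaker top 0.63 [194.6 238. ] [484. 210.   0.]
beaker side 0.61 [319.1 171.1] [ 600. -431.    0.]
1.15
```

View pics/c_block_top.png

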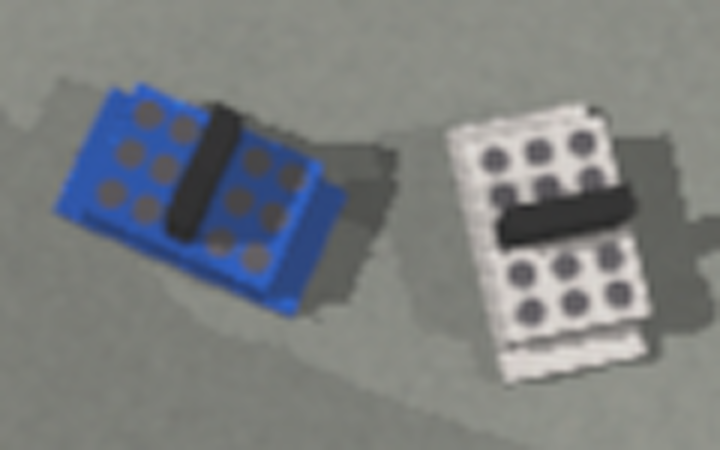

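View pics/c_heat_top.png

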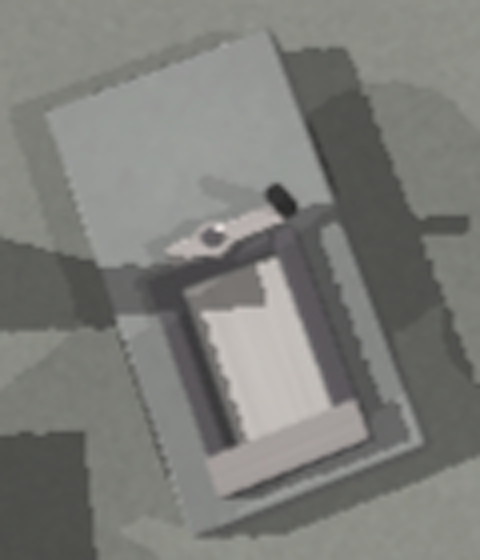

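View pics/c_block_side.png

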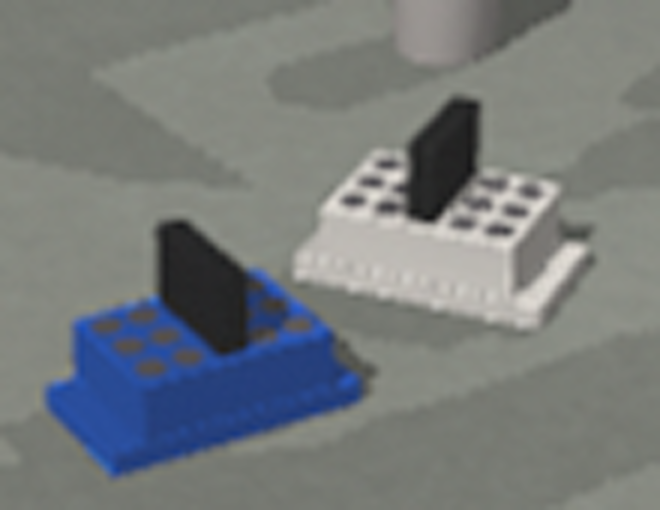

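View pics/c_heat_side.png

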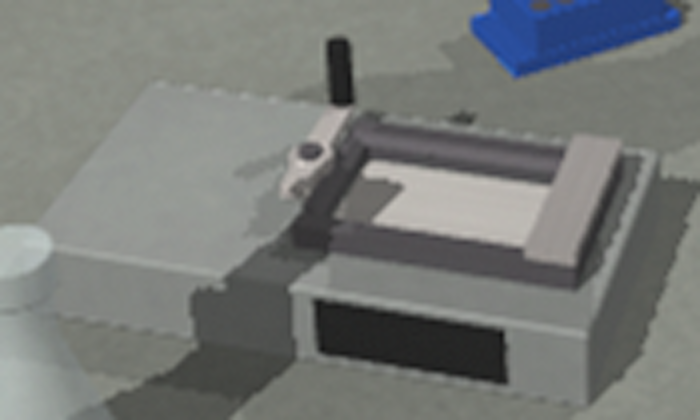

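```bash
cat > fit1.py <<'E'
from h import *
import pickle
ms,ims=pickle.load(open('v.pkl','rb'))
def pk(o,k,p): return (np.array(p)+.5)/k-.5+np.array(o)
def fit(obs,x0):
    def pose(q,P):
        c,s=np.cos(q[2]),np.sin(q[2]); P=np.array(P,float)
        return np.array([q[0]+c*P[0]-s*P[1],q[1]+s*P[0]+c*P[1],P[2]])
    f=lambda q:np.concatenate([proj(ms[c],pose(q,P))[0]-px for c,P,px in obs])
    r=least_squares(f,x0,loss='soft_l1',x_scale=[10,10,.1]); return r.x,f(r.x).reshape(-1,2)
T=((125,145),4);S=((135,225),4)
H=[('top',(-92,-80,48),pk(*T,(422,440))),('top',(-92,80,48),pk(*T,(197,533))),('top',(213,80,48),pk(*T,(47,113))),('top',(213,-80,48),pk(*T,(268,30))),
('side',(213,-80,48),pk(*S,(160,85))),('side',(-92,-80,48),pk(*S,(657,152))),('side',(-92,80,48),pk(*S,(592,333)))]
q,r=fit(H,[490,211,.2]);print('heater',q.round(3));print(r.round(1))
T=((250,165),6);S=((245,165),6)
B=[('top',(46,-32,40),pk(*T,(600,106))),('top',(-46,-32,40),pk(*T,(650,318))),('top',(-46,32,40),pk(*T,(505,347))),('top',(-60,32,6),pk(*T,(507,383))),('top',(-60,-32,6),pk(*T,(645,354))),
('side',(46,-32,40),pk(*S,(375,150))),('side',(46,32,40),pk(*S,(322,213))),('side',(-46,32,40),pk(*S,(515,245))),('side',(-46,-32,40),pk(*S,(560,186))),('side',(60,32,0),pk(*S,(297,281))),('side',(-60,32,0),pk(*S,(535,328)))]
b,r=fit(B,[497,-200,.2]);print('block',b.round(3));print(r.round(1))
E
python3 fit1.py
```

```text
heater [4.87316e+02 2.12144e+02 2.12000e-01]
[[ 1.2  1.5]
 [-1.6  2.1]
 [-1.  -0.4]
 [ 0.  -0.9]
 [-2.1 -2.5]
 [ 1.6 -1.2]
 [-0.2 -0.3]]
block [ 5.03744e+02 -1.95332e+02  4.30000e-02]
[[-0.4  1.7]
 [ 0.  -0.7]
 [ 0.7 -0.4]
 [-0.2  0.6]
 [-0.4  0.4]
 [-0.3 -0.4]
 [-0.2 -1.1]
 [-0.2 -0. ]
 [ 0.1 -0.5]
 [-0.8 -0.6]
 [ 0.9  0.2]]
```

The silver block at top (342,205) / side (320,203) is the one meant: it is aluminium-coloured, and the other, at (284,197) / (278,225), is blue. The crops confirm this.

The moves can't tilt the tool. My plan is to pinch the grip plate across its **width**, so the jaw axis lies along block y. I then press the block's +x end on the casing edge so it pivots in the grip, tuck it under the lip, and rock it down along an arc.

First I hover over the block for a closer look.

```bash
cat >> h.py <<'E'
def plan(s,tgt,yaw=None):
    """shift (mm) in tool axes from measured pose, spin about tool z; yaw = world angle of tool x"""
    Rt=R.from_rotvec(s['tool_rot']).as_matrix()
    d=Rt.T@(np.array(tgt,float)-s['position'])
    cy=np.arctan2(Rt[1,0],Rt[0,0]); sp=0 if yaw is None else -((yaw-cy+np.pi)%(2*np.pi)-np.pi)
    return d.round(1),round(sp,3),'tilt z',Rt[:,2].round(4),'yaw',round(cy,4)
E
python3 - <<'E'
from plant import bot
from h import *
s=bot.read_state();print(plan(s,[500,-197,190],np.pi+.043))
E
```

```text
(array([-418.5,  212.8,   41.3]), np.float64(0.26), 'tilt z', array([-0., -0., -1.]), 'yaw', np.float64(-2.8388))
```

move_arm(moves=[-0.045, 0.022, 0.0, 0.04, -0.09, 0.045, 0.0, 0.08, -0.135, 0.068, 0.0, 0.12, -0.18, 0.09, 0.0, 0.16, -0.225, 0.114, 0.0, 0.2, -0.27, 0.137, 0.0, 0.24, -0.315, 0.16, 0.01, 0.26, -0.36, 0.183, 0.02, 0.26])

```text
t: 2.05
position: [450.5, -245.3, 212.8]
tool_rot: [-0.067, 3.139, -0.001]
ft_force: [1.1, -1.1, -1.0]
grip_width: 85.4
```

move_arm(moves=[-0.03, 0.02, 0.01, 0, -0.059, 0.03, 0.021, 0, -0.059, 0.03, 0.021, 0, -0.059, 0.03, 0.021, 0])

```text
t: 2.45
position: [506.8, -214.1, 190.9]
tool_rot: [0.069, -3.139, -0.0]
ft_force: [0.7, -0.6, -0.2]
grip_width: 85.1
```

```bash
cat > wr.py <<'E'
from plant import bot
from h import *
import pickle,sys
n=sys.argv[1]
s=bot.read_state(); m=bot.camera_model("wrist"); im=bot.get_image("wrist")
pickle.dump((s,m,im),open(n+'.pkl','wb')); cv2.imwrite(f'pics/{n}.png',im[:,:,::-1])
print(s['t'],s['position'].round(1),s['tool_rot'].round(4),s['ft_force'].round(1),s['grip_width'])
E
python3 wr.py w1
python3 - <<'E'
from plant import bot
from h import *
print(plan(bot.read_state(),[500,-197,190],np.pi+.043))
E
```

```text
2.45 [ 506.8 -214.1  190.9] [ 0.0688 -3.1394 -0.    ] [ 0.7 -0.6 -0.2] 85.13478988845269
(array([ 5.8, 17.9,  1.5]), np.float64(-0.0), 'tilt z', array([-2.e-04, -3.e-04, -1.e+00]), 'yaw', np.float64(-3.0986))
```

View pics/w1.png

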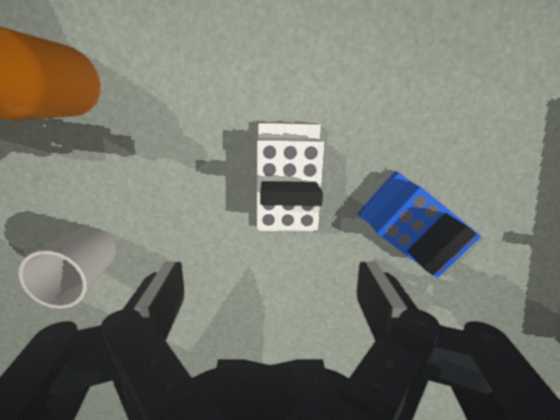

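Wrist view: the silver block is at (290,185) and lines up with the tool; the blue one is at (420,220), the bottle upper left and the beaker at (52,280). I'll overlay the fitted model to check it.

```bash
cat >> h.py <<'E'
def box(x0,x1,y0,y1,z0,z1):
    return np.array([[x,y,z] for x in(x0,x1) for y in(y0,y1) for z in(z0,z1)],float)
ED=[(a,b) for a in range(8) for b in range(a+1,8) if bin(a^b).count('1')==1]
BLK=[box(-60,60,-32,32,0,12),box(-46,46,-32,32,12,40),box(-7,7,-28,28,40,78)]
HTR=[box(-92,213,-80,80,0,48),box(-62.5,62.5,-33.5,33.5,48,62),box(-62.5,-51.5,-33.5,33.5,64,72)]
def T4(x,y,z,yaw,pitch=0):
    # pitch>0 raises +x end
    return R.from_euler('zy',[yaw,-pitch]),np.array([x,y,z],float)
def draw(im,m,boxes,T,col,k=1,o=(0,0)):
    for B in boxes:
        p=((proj(m,T[0].apply(B)+T[1])-o+.5)*k-.5)
        for a,b in ED: cv2.line(im,tuple(int(v) for v in p[a].round()),tuple(int(v) for v in p[b].round()),col,1,cv2.LINE_AA)
E
python3 - <<'E'
from h import *
import pickle
s,m,im=pickle.load(open('w1.pkl','rb'))
o=(200,100);k=5
c=cv2.resize(im[100:250,200:350,::-1],None,fx=k,fy=k,interpolation=cv2.INTER_CUBIC)[:600]
c=c.copy(); cc=c.copy()
draw(c,m,BLK,T4(503.7,-195.3,0,.043),(0,0,255),k,o)
cv2.imwrite('pics/w1o.png',cv2.resize(np.hstack([c[:,100:650]]),None,fx=1,fy=1))
E
```

```text
(no output)
```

View pics/w1o.png

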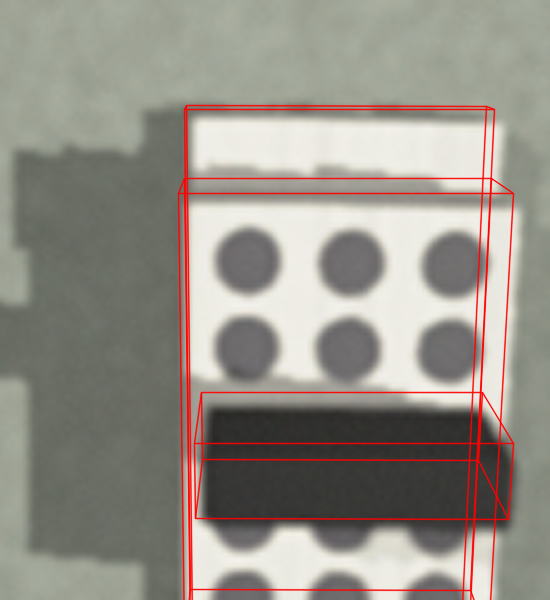

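Run:
```python
from plant import bot
from h import *
print(plan(bot.read_state(),[505,-194,46],np.pi+.043))
```

```text
(array([  0.6,  20.7, 145.5]), np.float64(-0.0), 'tilt z', array([-2.e-04, -3.e-04, -1.e+00]), 'yaw', np.float64(-3.0986))
```

move_arm(moves=[0.0006, 0.0207, 0.02, 0, 0.0006, 0.0207, 0.05, 0, 0.0006, 0.0207, 0.08, 0, 0.0006, 0.0207, 0.105, 0, 0.0006, 0.0207, 0.125, 0, 0.0006, 0.0207, 0.138, 0, 0.0006, 0.0207, 0.1455, 0, 0.0006, 0.0207, 0.1455, 0], hand=0.0854)

```text
t: 3.3
position: [504.4, -194.3, 45.7]
tool_rot: [0.066, -3.14, -0.0]
ft_force: [-0.4, -0.9, -0.2]
grip_width: 85.2
```

move_arm(moves=[0, 0, 0, 0, 0, 0, 0, 0, 0, 0, 0, 0, 0, 0, 0, 0, 0, 0, 0, 0, 0, 0, 0, 0], hand=0.05, grip_force=30)

```text
t: 3.9
position: [506.1, -194.4, 47.3]
tool_rot: [-0.068, 3.139, -0.002]
ft_force: [-1.0, -1.0, 6.3]
grip_width: 55.4
```

```bash
python3 wr.py w2
```

```text
3.9 [ 506.1 -194.4   47.3] [-6.8000e-02  3.1386e+00 -2.1000e-03] [-1.  -1.   6.3] 55.443704376237484
```

View pics/w2.png

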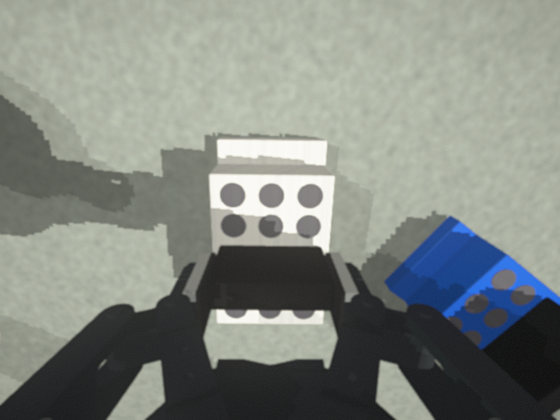

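Pinched across the width at 55.4 mm, with the plate at (270,275). The 6 N upward force suggests the pad tips touch the body top, so I'll regrip about 7 mm higher to leave room for the block to tilt.

move_arm(moves=[0, 0, 0, 0, 0, 0, 0, 0, 0, 0, -0.004, 0, 0, 0, -0.007, 0, 0, 0, -0.007, 0], hand=0.066)

```text
t: 4.45
position: [505.6, -193.8, 53.5]
tool_rot: [-0.067, 3.14, -0.0]
ft_force: [1.3, 0.3, 0.5]
grip_width: 66.1
```

move_arm(moves=[0, 0, 0, 0, 0, 0, 0, 0, 0, 0, 0, 0, 0, 0, 0, 0, 0, 0, 0, 0], hand=0.05, grip_force=30)

```text
t: 4.95
position: [505.4, -193.9, 53.3]
tool_rot: [-0.067, 3.14, -0.001]
ft_force: [-0.6, -1.0, 5.4]
grip_width: 55.8
```

move_arm(moves=[0, 0, -0.01, 0, 0, 0, -0.025, 0, 0, 0, -0.045, 0, 0, 0, -0.065, 0, 0, 0, -0.085, 0, 0, 0, -0.1, 0, 0, 0, -0.1, 0])

```text
t: 5.65
position: [505.8, -193.6, 154.2]
tool_rot: [-0.067, 3.139, 0.0]
ft_force: [0.7, -0.1, -4.7]
grip_width: 55.1
```

```bash
python3 wr.py w3
python3 - <<'E'
from plant import bot
import cv2
for c in ("side",):
    cv2.imwrite(f"pics/{c}3.png",bot.get_image(c)[:,:,::-1])
E
```

```text
5.65 [ 505.8 -193.6  154.2] [-6.7100e-02  3.1386e+00  1.0000e-04] [ 0.7 -0.1 -4.7] 55.10500243344655
```

View pics/w3.png

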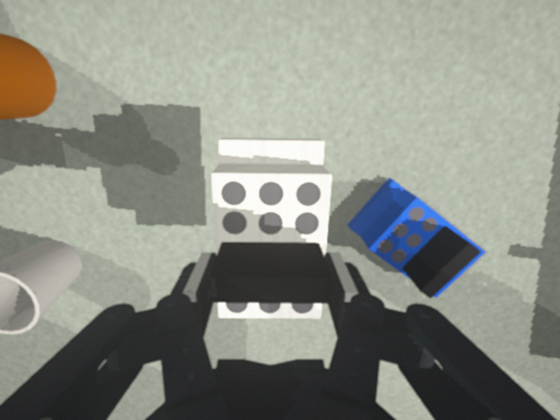

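View pics/side3.png

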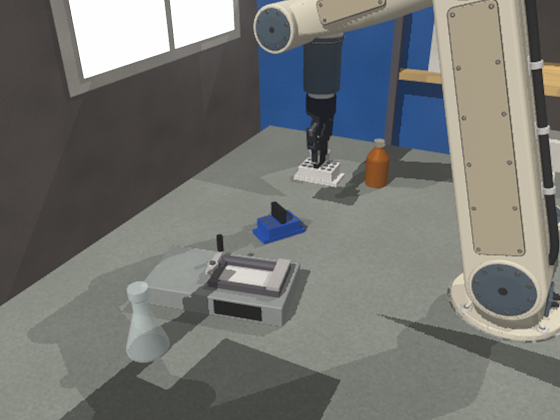

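The block is held level and weighs about 0.48 kg by the wrist force. I carry it up over the heater's far end so the wrist camera can see the lip, pocket and catch.

Run:
```python
from plant import bot
from h import *
print(plan(bot.read_state(),[595,235,240],np.pi+.212))
```

```text
(array([-108.5,  424.1,  -87.9]), np.float64(-0.17), 'tilt z', array([-0.002 ,  0.0015, -1.    ]), 'yaw', np.float64(-3.0992))
```

move_arm(moves=[-0.004, 0.015, -0.02, -0.01, -0.012, 0.04, -0.04, -0.03, -0.02, 0.075, -0.06, -0.05, -0.03, 0.115, -0.08, -0.07, -0.04, 0.155, -0.088, -0.09, -0.05, 0.195, -0.088, -0.11, -0.06, 0.235, -0.088, -0.13, -0.07, 0.275, -0.088, -0.14])

```text
t: 6.55
position: [562.5, 85.8, 238.8]
tool_rot: [0.287, -3.125, 0.0]
ft_force: [0.8, -1.8, -5.4]
grip_width: 55.3
```

Run:
```python
from plant import bot
from h import *
print(plan(bot.read_state(),[595,235,240],np.pi+.212))
```

```text
(array([-59.2, 140.8,  -1.4]), np.float64(-0.029), 'tilt z', array([-3.8e-03, -5.0e-04, -1.0e+00]), 'yaw', np.float64(-2.9581))
```

move_arm(moves=[-0.017, 0.04, 0, -0.01, -0.033, 0.077, 0, -0.03, -0.047, 0.11, 0, -0.03, -0.055, 0.131, 0, -0.03, -0.059, 0.141, 0, -0.03, -0.059, 0.141, 0, -0.03, -0.059, 0.141, 0, -0.03])

```text
t: 7.25
position: [595.4, 232.6, 239.8]
tool_rot: [0.333, -3.122, 0.002]
ft_force: [-0.1, -0.5, -4.6]
grip_width: 55.6
```

```bash
python3 wr.py w4
python3 - <<'E'
from plant import bot
from h import *
m=bot.camera_model('wrist')
for n,z in dict(lip=64,catch_pivot=62.5,catch_post=108.5,heater=0).items():
    for d in bot.tip_of('wrist',n)[:2]: print(n,round(d['score'],2),np.round(d['location'],1),atz(m,d['location'],z).round(1))
E
```

```text
7.25 [595.4 232.6 239.8] [ 3.3310e-01 -3.1217e+00  1.8000e-03] [-0.1 -0.5 -4.6] 55.55362965011785
catch_post 0.55 [266.2 287.9] [699.2 251.5 108.5]
catch_post 0.48 [220.  164.2] [578.9 182.7 108.5]
heater 0.87 [273.5  79.6] [490.8 214.7   0. ]
```

View pics/w4.png

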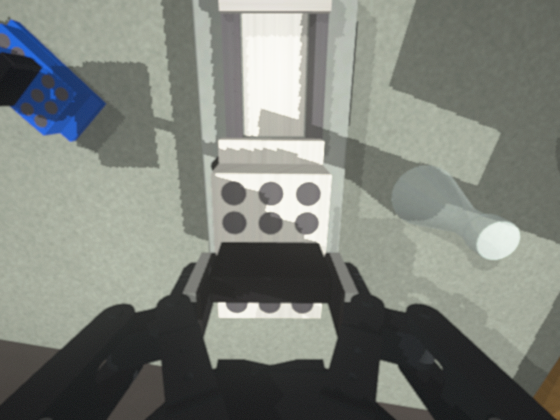

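Wrist view: the lip edge is at row 12 (cols 219–330), the pocket floor at cols 243–305, and the block with its well mouths at (270,210). I'll overlay the heater model.

Run:
```python
from h import *
import pickle
s,m,im=pickle.load(open('w4.pkl','rb'))
o=(180,0);k=4
c=cv2.resize(im[0:150,180:370,::-1],None,fx=k,fy=k,interpolation=cv2.INTER_CUBIC).copy()
draw(c,m,HTR,T4(489,212.5,0,.212),(0,0,255),k,o)
cv2.imwrite('pics/w4o.png',c)
```

```text
(no output)
```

View pics/w4o.png

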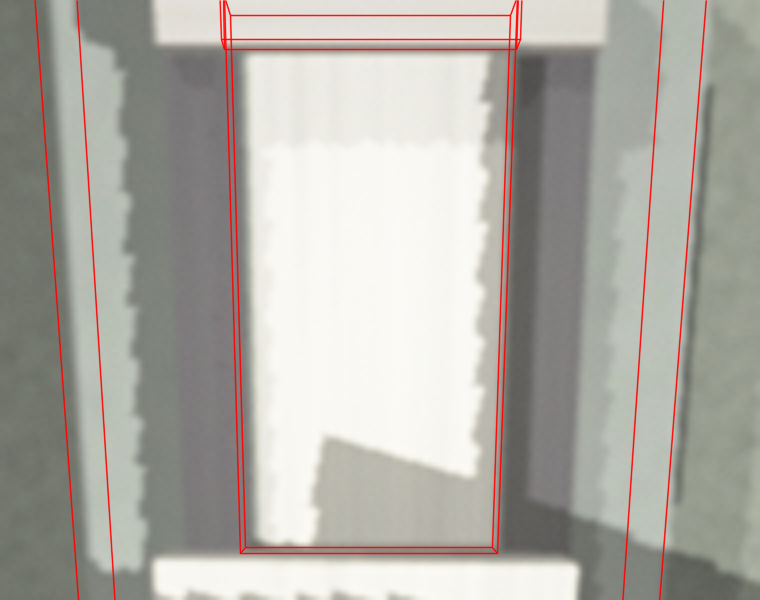

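Run:
```python
from h import *
import pickle
s,m,im=pickle.load(open('w4.pkl','rb'))
o=(190,120);k=4
c=cv2.resize(im[120:270,190:360,::-1],None,fx=k,fy=k,interpolation=cv2.INTER_CUBIC).copy()
p=s['position']; Rt=R.from_rotvec(s['tool_rot']).as_matrix(); yaw=np.arctan2(-Rt[1,0],-Rt[0,0]); print(yaw,Rt)
draw(c,m,BLK,T4(p[0],p[1],p[2]-53.3,yaw),(0,0,255),k,o)
cv2.imwrite('pics/w4b.png',c)
```

```text
0.21257931724520798 [[-9.77487453e-01 -2.10983804e-01 -2.02824984e-03]
 [-2.10981311e-01  9.77489127e-01 -1.37583364e-03]
 [ 2.27287078e-03 -9.16937309e-04 -9.99996997e-01]]
```

View pics/w4b.png

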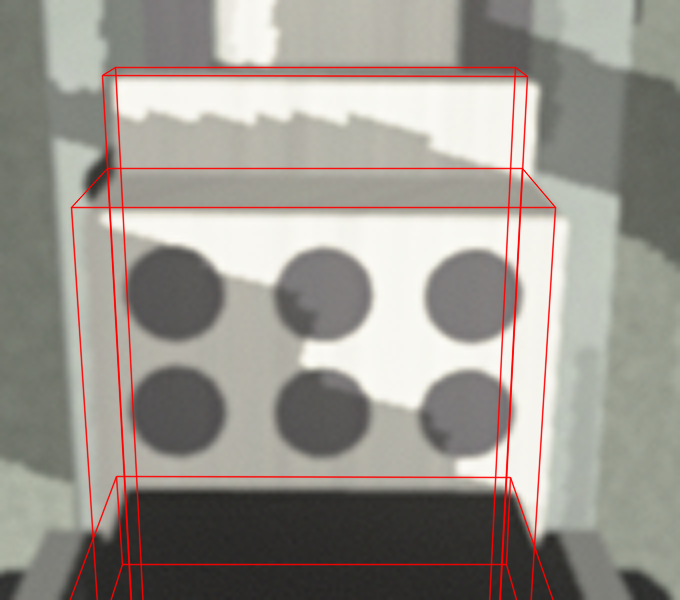

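The held block shows the same offset of about 3 px as the heater, so that is a wrist-camera bias. Relative to the TCP the heater is at about (488.3, 213.2), yaw 0.212. I back off to the lip-side end, where the casing rim at 48 mm serves as the tilting ledge.

```bash
cat >> h.py <<'E'
HX,HY,HW=488.3,213.2,.212
def hw(x,y,z): # heater->world
    c,s=np.cos(HW),np.sin(HW); return np.array([HX+c*x-s*y,HY+s*x+c*y,z])
def wh(p):
    c,s=np.cos(HW),np.sin(HW); d=np.array(p)-[HX,HY,0]; return np.array([c*d[0]+s*d[1],-s*d[0]+c*d[1],d[2]])
E
python3 - <<'E'
from plant import bot
from h import *
s=bot.read_state();print(wh(s['position'])); print(plan(s,hw(-142,0,125),np.pi+.212))
E
```

```text
[109.11364025  -3.77818267 241.22619882]
(array([251.1,   3.7, 116.2]), np.float64(-0.0), 'tilt z', array([ 3.e-04,  2.e-04, -1.e+00]), 'yaw', np.float64(-2.9299))
```

move_arm(moves=[0.012, 0.0037, 0, 0, 0.035, 0.0037, 0, 0, 0.07, 0.0037, 0, 0, 0.105, 0.0037, 0, 0, 0.14, 0.0037, 0, 0, 0.175, 0.0037, 0, 0, 0.21, 0.0037, 0, 0, 0.24, 0.0037, 0.01, 0])

```text
t: 8.3
position: [359.6, 185.7, 232.4]
tool_rot: [-0.332, 3.121, 0.004]
ft_force: [1.1, 0.5, -4.6]
grip_width: 55.3
```

move_arm(moves=[0.011, 0, 0.02, 0, 0.011, 0, 0.045, 0, 0.011, 0, 0.07, 0, 0.011, 0, 0.09, 0, 0.011, 0, 0.102, 0, 0.011, 0, 0.106, 0, 0.011, 0, 0.106, 0])

```text
t: 9.0
position: [349.7, 183.6, 125.1]
tool_rot: [-0.333, 3.124, -0.0]
ft_force: [-0.2, -0.4, -5.9]
grip_width: 55.4
```

Run:
```python
from plant import bot
from h import *
s=bot.read_state();print(s['t'],s['ft_force'],wh(s['position'])); print(plan(s,hw(-142,0,101.3),np.pi+.212))
c='side'
im=bot.get_image(c); cv2.imwrite(f"pics/{c}5.png",cv2.resize(im[150:350,120:390,::-1],None,fx=2.9,fy=2.9,interpolation=cv2.INTER_CUBIC))
```

```text
9.0 [-0.21937441 -0.39126384 -5.85684389] [-141.74598545    0.27521197  125.12814067]
(array([ 0.3, -0.3, 23.8]), np.float64(0.0), 'tilt z', array([ 2.e-04,  0.e+00, -1.e+00]), 'yaw', np.float64(-2.9291))
```

View pics/side5.png

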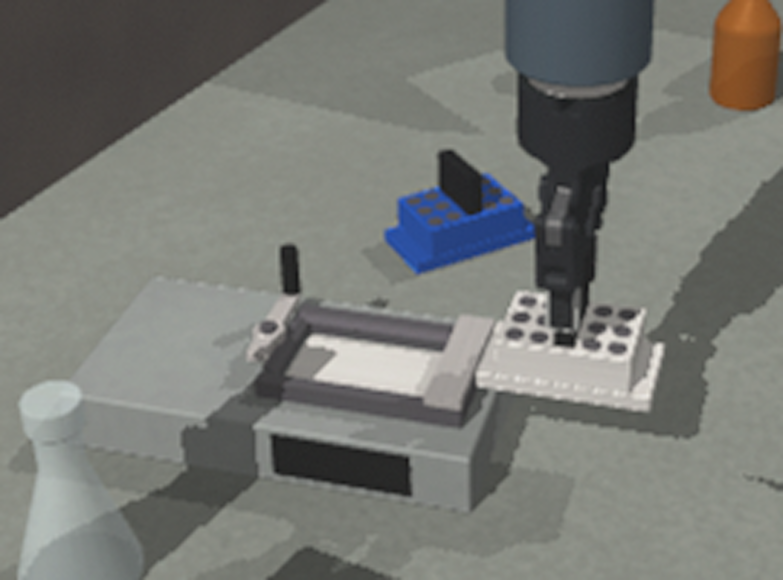

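Side view: the block hangs level just beyond the lip end (crop 570,350), clear of the lip. Now I press its +x end on the rim along the tilting arc, watching the force.

move_arm(moves=[0, 0, 0.012, 0, 0, 0, 0.022, 0, 0.002, 0, 0.026, 0, 0.004, 0, 0.029, 0, 0.006, 0, 0.032, 0, 0.006, 0, 0.032, 0])

```text
t: 9.65
position: [343.3, 182.4, 94.2]
tool_rot: [0.334, -3.124, 0.0]
ft_force: [-8.0, -2.1, 9.4]
grip_width: 55.4
```

```bash
cat > sd.py <<'E'
from plant import bot
from h import *
import sys
s=bot.read_state();print(s['t'],s['ft_force'].round(1),s['wrist_torque'].round(2),'H',wh(s['position']).round(1),s['grip_width']); print(plan(s,s['position'],np.pi+.212)[-1])
im=bot.get_image('side'); import pickle; pickle.dump((s,bot.camera_model('side'),im),open(sys.argv[1]+'.pkl','wb'))
cv2.imwrite(f"pics/{sys.argv[1]}.png",cv2.resize(im[170:350,140:380,::-1],None,fx=3.2,fy=3.2,interpolation=cv2.INTER_CUBIC))
E
python3 sd.py s6
```

```text
9.65 [-8.  -2.1  9.4] [-0.83  2.62 -0.11] H [-148.2    0.4   94.2] 55.361063019050334
-2.9286
```

View pics/s6.png

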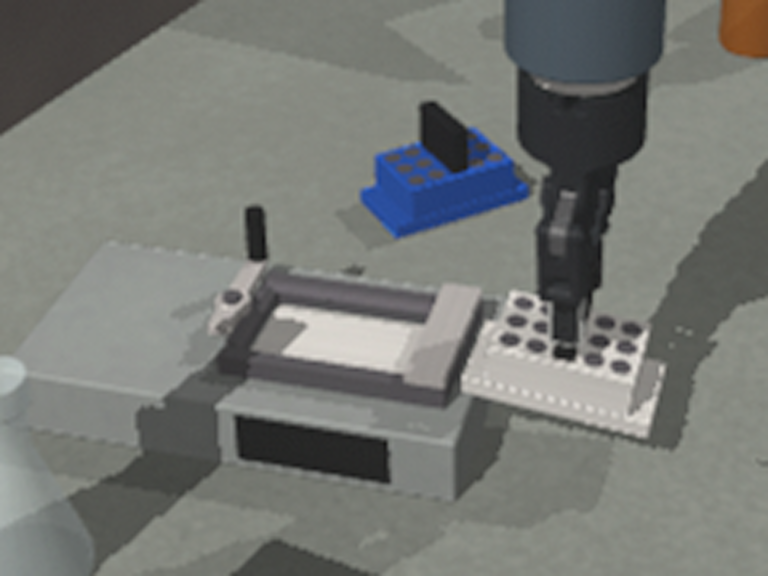

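The block is tilting in the grip. I continue the arc, retracting a little more to relieve the 8 N sideways push.

move_arm(moves=[0.003, 0, 0.001, 0, 0.005, 0, 0.003, 0, 0.007, 0, 0.006, 0, 0.009, 0, 0.009, 0, 0.01, 0, 0.011, 0, 0.01, 0, 0.011, 0])

```text
t: 10.3
position: [332.7, 180.3, 81.7]
tool_rot: [0.333, -3.122, 0.0]
ft_force: [-7.7, -1.2, 6.6]
grip_width: 55.3
```

```bash
python3 sd.py s7
```

```text
10.3 [-7.7 -1.2  6.6] [-0.24  2.34  0.01] H [-159.1    0.6   81.7] 55.3225601699732
-2.9291
```

View pics/s7.png

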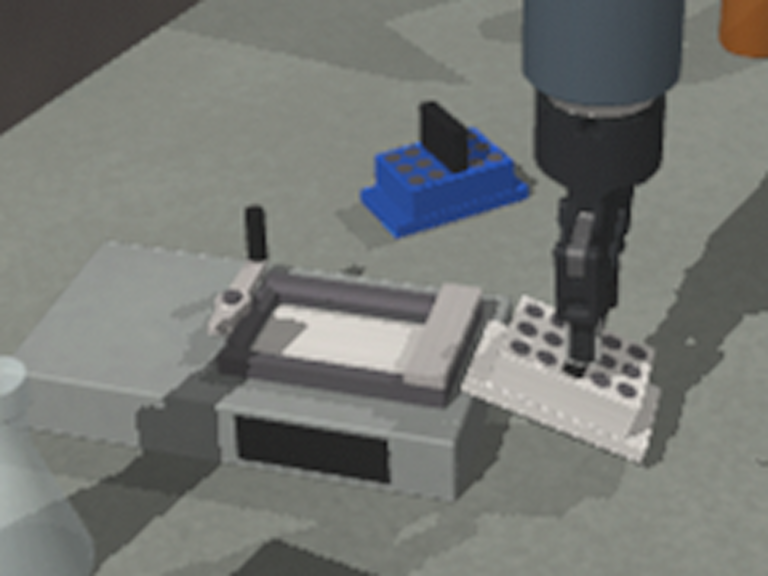

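Tilted clearly now. I back away and up, then measure the tilt.

move_arm(moves=[0.004, 0, -0.004, 0, 0.006, 0, -0.015, 0, 0.006, 0, -0.035, 0, 0.006, 0, -0.055, 0, 0.006, 0, -0.068, 0, 0.006, 0, -0.073, 0, 0.006, 0, -0.073, 0])

```text
t: 11.05
position: [328.0, 179.5, 154.9]
tool_rot: [-0.333, 3.124, 0.001]
ft_force: [-0.1, -0.0, -5.7]
grip_width: 55.1
```

```bash
python3 sd.py s8
python3 - <<'E'
from h import *
import pickle
s,m,im=pickle.load(open('s8.pkl','rb'))
o=(240,190);k=6
c=cv2.resize(im[170:270,250:370,::-1],None,fx=6,fy=6,interpolation=cv2.INTER_CUBIC)
cv2.imwrite('pics/s8c.png',c)
E
```

```text
11.05 [-0.1 -0.  -5.7] [-0.01  0.15 -0.03] H [-163.8    0.8  154.9] 55.11088515543482
-2.9289
```

View pics/s8c.png

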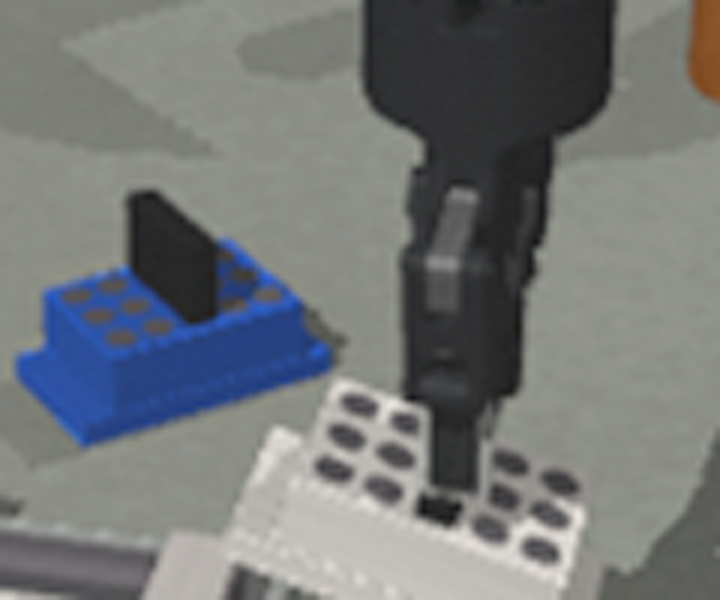

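Run:
```python
from h import *
import pickle
s,m,im=pickle.load(open('s8.pkl','rb'))
c=cv2.resize(im[220:300,270:370,::-1],None,fx=7,fy=7,interpolation=cv2.INTER_CUBIC)
cv2.imwrite('pics/s8d.png',c)
```

```text
(no output)
```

View pics/s8d.png

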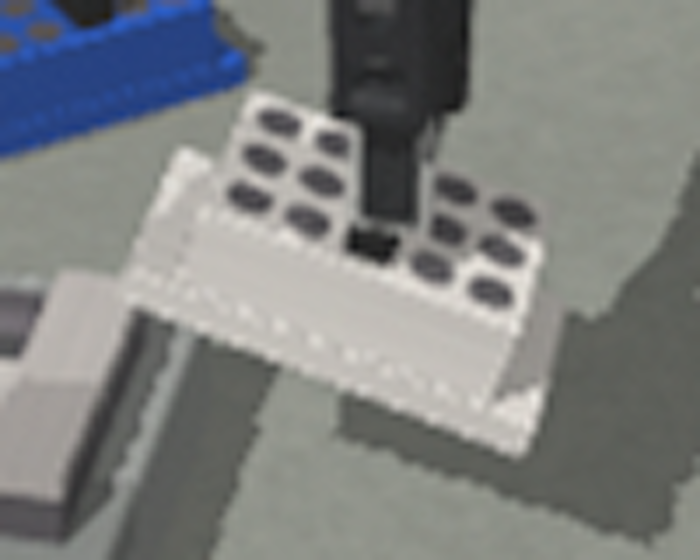

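Run:
```python
from h import *
import pickle
s,m,im=pickle.load(open('s8.pkl','rb'))
pk=lambda p:(np.array(p)+.5)/7-.5+[270,220]
O=[((60,32,0),(133,299)),((60,32,12),(135,270)),((-60,32,0),(523,454)),((46,32,40),(203,208)),((46,-32,40),(250,97)),((-46,32,40),(515,331)),((-46,-32,40),(548,236)),((60,-32,12),(183,148))]
def f(q):
    r,t=T4(q[0],q[1],q[2],.2126,q[3])
    return np.concatenate([proj(m,r.apply(np.array(P,float))+t)[0]-pk(p) for P,p in O])
r=least_squares(f,[325,180,105,.25],x_scale=[10,10,10,.1],loss='soft_l1')
print(r.x.round(3));print(f(r.x).reshape(-1,2).round(1))
q=r.x; rt,t=T4(q[0],q[1],q[2],.2126,q[3])
for n,P in dict(leadlow=(-60,0,0),leadtop=(-60,0,12),tail=(60,0,0)).items():
    w=rt.apply(np.array(P,float))+t; print(n,wh(w).round(1),'rel TCP',(wh(w)-wh(s['position'])).round(1))
```

```text
[3.58300e+02 1.48211e+02 8.01620e+01 2.82000e-01]
[[-1.2  0.6]
 [-0.   0.5]
 [-0.8 -0.4]
 [ 0.4  1.5]
 [ 0.7 -0.7]
 [-0.1  0.4]
 [ 0.1 -5. ]
 [ 0.5 -0.3]]
leadlow [-198.5  -36.7   63.8] rel TCP [-34.7 -37.5 -91. ]
leadtop [-201.8  -36.    75.3] rel TCP [-37.9 -36.8 -79.5]
tail [-83.  -35.7  96.5] rel TCP [ 80.8 -36.4 -58.3]
```

Run:
```python
from h import *
import pickle
s,m,im=pickle.load(open('s8.pkl','rb'))
pk=lambda p:(np.array(p)+.5)/7-.5+[270,220]
O=[((60,32,0),(133,299)),((60,32,12),(135,270)),((-60,32,0),(523,454)),((46,32,40),(203,208)),((46,-32,40),(250,97)),((-46,32,40),(515,331)),((60,-32,12),(183,148))]
H0=wh(s['position'])
def pose(q):
    r,t=T4(0,0,0,.2126,q[2]); return r,hw(q[0],H0[1],q[1])
def f(q):
    r,t=pose(q)
    return np.concatenate([proj(m,r.apply(np.array(P,float))+t)[0]-pk(p) for P,p in O])
r=least_squares(f,[-160,105,.25],x_scale=[10,10,.1],loss='soft_l1')
print(r.x.round(3));print(f(r.x).reshape(-1,2).round(1))
rt,t=pose(r.x)
for n,P in dict(leadlow=(-60,0,0),leadtop=(-60,0,12),tail=(60,0,0)).items():
    w=rt.apply(np.array(P,float))+t; print(n,wh(w).round(1),'rel TCP',(wh(w)-H0).round(1))
# predicted for pivots at zp 60..70
for zp in(60,65,70):
    th=r.x[2]; c,sn=np.cos(th),np.sin(th); print(zp,'pred lead rel TCP',-60*c+zp*sn,(zp-53.3)-60*sn-zp*c, 'center',zp*sn)
print('centre rel',r.x[0]-H0[0],r.x[1]-H0[2])
k=7;c=cv2.resize(im[220:300,270:370,::-1],None,fx=7,fy=7,interpolation=cv2.INTER_CUBIC)
draw(c,m,BLK,(rt,t),(0,0,255),7,(270,220)); cv2.imwrite('pics/s8e.png',c)
```

```text
[-148.133  106.814    0.27 ]
[[-2.2  0.7]
 [-1.   0.3]
 [ 1.   0.1]
 [-0.2  0.9]
 [ 0.4 -2. ]
 [ 1.4  0.1]
 [-0.1 -1.1]]
leadlow [-206.1    0.3   91.2] rel TCP [-42.2  -0.5 -63.7]
leadtop [-209.2    1.   102.7] rel TCP [-45.4   0.2 -52.1]
tail [-90.2   1.2 122.5] rel TCP [ 73.6   0.5 -32.4]
60 pred lead rel TCP -41.806389426432716 -67.13918880327338 center 16.016399688420336
65 pred lead rel TCP -40.47168945239768 -66.95775456284449 center 17.351099662455365
70 pred lead rel TCP -39.136989478362665 -66.77632032241556 center 18.68579963649039
centre rel 15.691277457420085 -48.035689547211504
```

View pics/s8e.png

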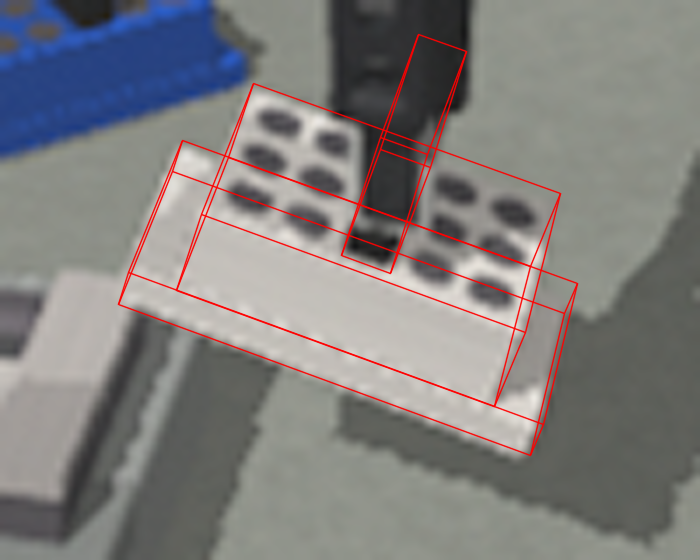

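The tilt is 0.27 rad with the +x end up. The leading lower corner is about 41.5 mm behind and 65.5 mm below the TCP, which agrees with the predicted geometry. Now I move over the mouth.

move_arm(moves=[-0.01, -0.0008, -0.005, 0, -0.03, -0.0008, -0.005, 0, -0.06, -0.0008, -0.005, 0, -0.09, -0.0008, -0.005, 0, -0.12, -0.0008, -0.005, 0, -0.145, -0.0008, -0.005, 0, -0.1613, -0.0008, -0.005, 0, -0.1613, -0.0008, -0.005, 0])

```text
t: 11.9
position: [488.1, 212.5, 158.1]
tool_rot: [0.332, -3.123, 0.003]
ft_force: [-1.4, -0.6, -5.7]
grip_width: 55.3
```

```bash
python3 sd.py s9;python3 wr.py w9
```

```text
11.9 [-1.4 -0.6 -5.7] [-0.02  0.23 -0.03] H [ -0.4  -0.6 158.1] 55.31083465856768
-2.93
11.95 [486.7 212.3 158.2] [ 3.3170e-01 -3.1216e+00  2.4000e-03] [-0.8 -0.7 -5.8] 55.10912670147971
```

View pics/s9.png

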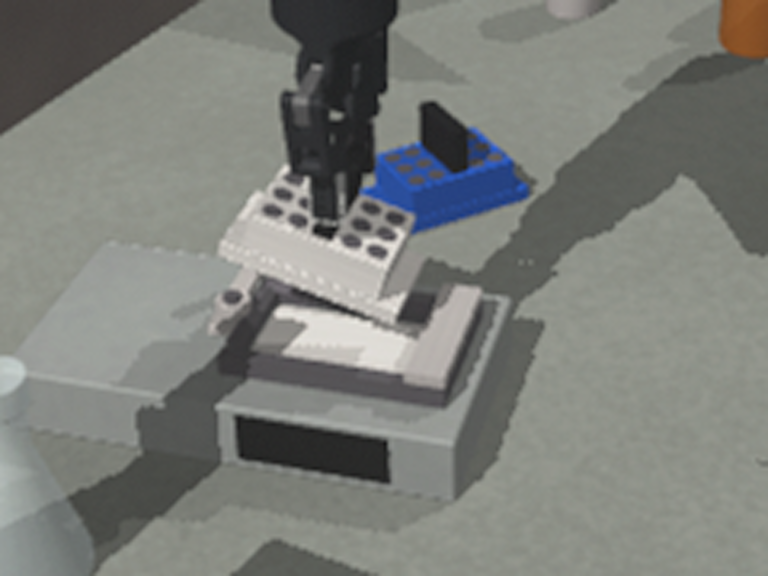

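View pics/w9.png

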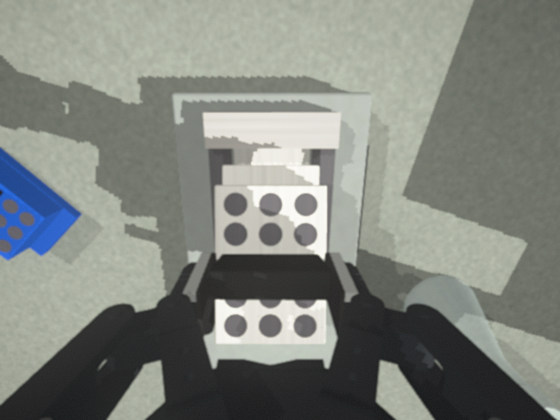

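The wrist view shows the block's leading foot (221–320, row 165) centred on the lip (204–340, edge row 148) and still on the catch side of it. Side view: the tilt is held and the tail is above the catch. I lower it into the mouth.

move_arm(moves=[0.0, 0.001, 0.008, 0, 0.0, 0.001, 0.018, 0, 0.0, 0.001, 0.028, 0, 0.0, 0.001, 0.036, 0, 0.0, 0.001, 0.039, 0, 0.0, 0.001, 0.039, 0])

```text
t: 12.6
position: [485.4, 213.4, 120.3]
tool_rot: [0.334, -3.123, 0.001]
ft_force: [0.0, 0.7, -4.4]
grip_width: 55.3
```

```bash
python3 sd.py s10;python3 wr.py w10
```

```text
12.6 [ 0.   0.7 -4.4] [-0.02  0.08 -0.05] H [ -2.8   0.8 120.3] 55.2656788604135
-2.9287
12.65 [485.8 213.6 120.9] [-3.3390e-01  3.1238e+00 -4.0000e-04] [ 0.   0.5 -3.8] 55.509738093336736
```

View pics/s10.png

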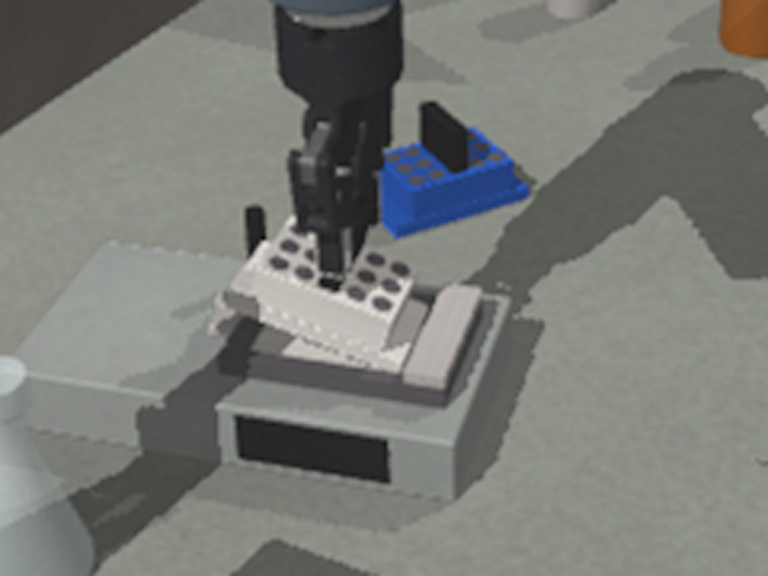

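View pics/w10.png

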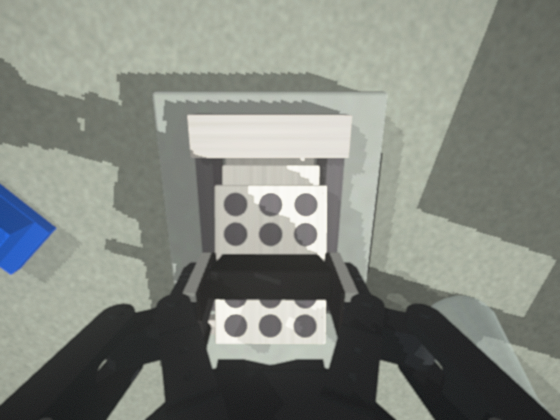

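move_arm(moves=[0, 0, 0.002, 0, 0, 0, 0.004, 0, 0, 0, 0.006, 0, 0, 0, 0.006, 0])

```text
t: 13.1
position: [485.5, 213.5, 114.5]
tool_rot: [0.333, -3.123, 0.0]
ft_force: [0.3, 0.7, -4.7]
grip_width: 55.1
```

move_arm(moves=[0, 0, 0.001, 0, 0, 0, 0.002, 0, 0, 0, 0.002, 0])

```text
t: 13.4
position: [486.4, 213.7, 113.8]
tool_rot: [-0.334, 3.122, 0.0]
ft_force: [0.4, -0.6, 0.6]
grip_width: 55.3
```

Floor contact at TCP z 114, as predicted. I lift 1 mm and slide the foot under the lip.

move_arm(moves=[0.001, 0, -0.001, 0, 0.003, 0, -0.001, 0, 0.006, 0, -0.001, 0, 0.009, 0, -0.001, 0, 0.012, 0, -0.001, 0, 0.012, 0, -0.001, 0])

```text
t: 14.0
position: [473.6, 211.0, 114.0]
tool_rot: [0.334, -3.124, -0.0]
ft_force: [-0.1, 0.1, -1.1]
grip_width: 55.5
```

```bash
python3 sd.py s11;python3 wr.py w11
```

```text
14.0 [-0.1  0.1 -1.1] [ 0.19 -0.19 -0.03] H [-14.8   1.  114. ] 55.478882544961245
-2.9287
14.05 [473.7 211.1 114. ] [ 3.3380e-01 -3.1237e+00 -4.0000e-04] [ 1.6  0.3 -1. ] 55.35030576659876
```

View pics/s11.png

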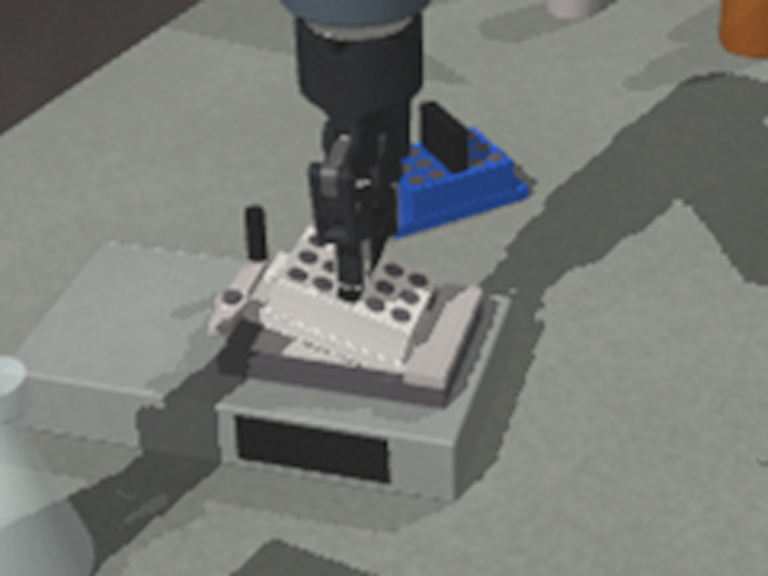

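View pics/w11.png

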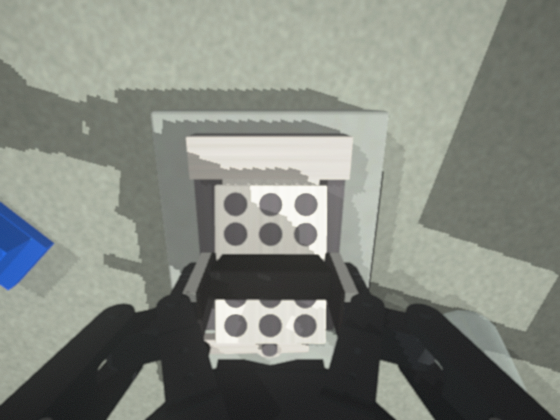

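The foot end is now under the lip (lip edge row 178, body edge row 185). I nudge 3 mm further in, then start rocking down along the arc.

move_arm(moves=[0.0015, 0, 0, 0, 0.003, 0, 0.0005, 0, 0.0005, 0, 0.002, 0, -0.0024, 0, 0.0035, 0, -0.005, 0, 0.005, 0, -0.0075, 0, 0.0068, 0, -0.0075, 0, 0.0068, 0])

```text
t: 14.8
position: [482.8, 213.2, 108.0]
tool_rot: [-0.334, 3.121, 0.001]
ft_force: [2.6, 0.9, 4.2]
grip_width: 55.0
```

```bash
python3 sd.py s12;python3 wr.py w12
```

```text
14.8 [2.6 0.9 4.2] [ 0.18 -0.7  -0.05] H [ -5.4   1.1 108. ] 55.00876550939176
-2.9285
14.85 [482.7 213.2 108.1] [-3.3370e-01  3.1211e+00  1.2000e-03] [3.1 1.3 4.6] 55.29298920839992
```

View pics/s12.png

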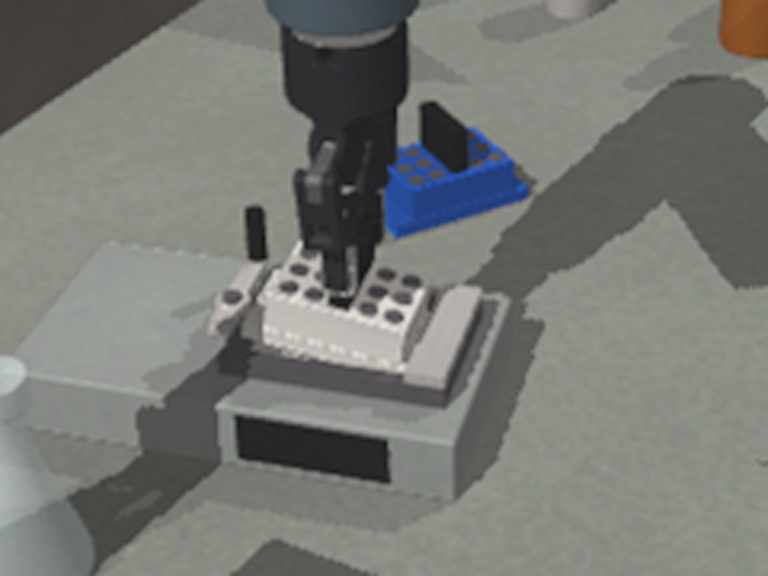

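View pics/w12.png

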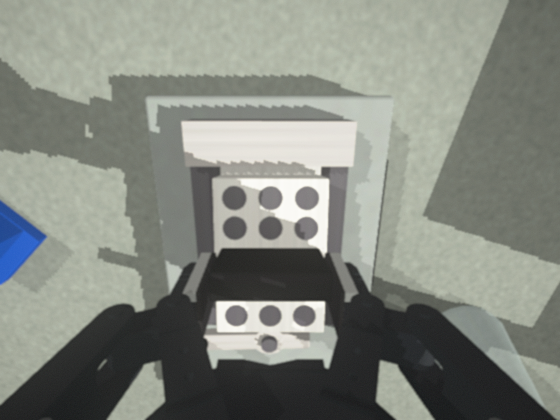

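move_arm(moves=[-0.0025, 0, 0.002, 0, -0.005, 0, 0.0037, 0, -0.007, 0, 0.0052, 0, -0.0088, 0, 0.0065, 0, -0.0088, 0, 0.0072, 0, -0.0088, 0, 0.0072, 0])

```text
t: 15.5
position: [488.9, 214.4, 103.7]
tool_rot: [-0.335, 3.124, 0.001]
ft_force: [-13.8, -1.0, 29.9]
grip_width: 55.3
```

```bash
python3 sd.py s13
```

```text
15.5 [-13.8  -1.   29.9] [-0.27  5.34 -0.04] H [  0.8   1.1 103.7] 55.28080254581803
-2.9279
```

View pics/s13.png

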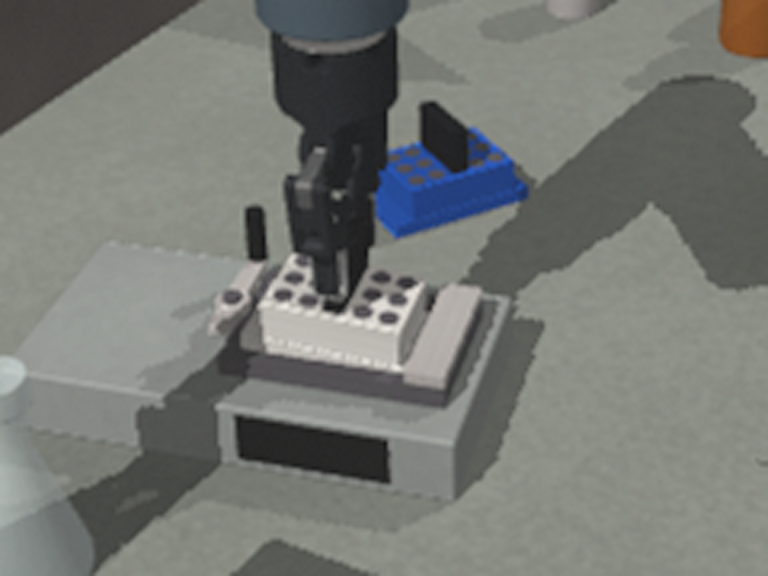

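30 N up and 14 N towards the lip: the tail sits on the end wall's flare. I ease up, shift 3 mm towards the lip, and press again gently.

move_arm(moves=[0.001, 0, -0.002, 0, 0.003, 0, -0.003, 0, 0.005, 0, -0.003, 0, 0.006, 0, -0.003, 0, 0.006, 0, -0.003, 0])

```text
t: 16.05
position: [485.8, 213.9, 104.1]
tool_rot: [-0.334, 3.12, 0.002]
ft_force: [4.4, 1.8, 5.5]
grip_width: 55.3
```

```bash
python3 sd.py s14; python3 wr.py w14
```

```text
16.05 [4.4 1.8 5.5] [ 0.38 -1.61 -0.03] H [ -2.3   1.2 104.1] 55.33277666797441
-2.9282
16.1 [485.8 213.9 104.1] [-3.3420e-01  3.1197e+00  1.7000e-03] [5.9 0.7 5.8] 55.42050844364844
```

View pics/w14.png

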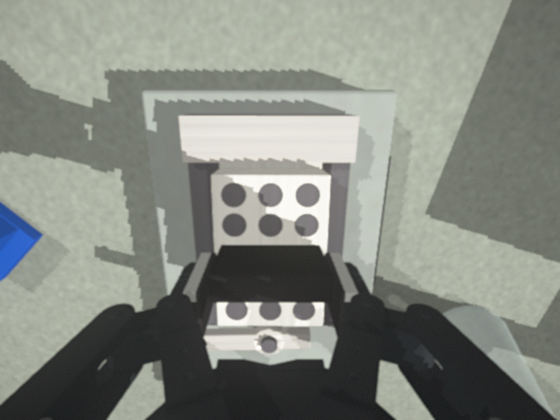

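move_arm(moves=[0, 0, 0.0015, 0, -0.0005, 0, 0.003, 0, -0.001, 0, 0.0045, 0, -0.001, 0, 0.0055, 0, -0.001, 0, 0.0055, 0])

```text
t: 16.65
position: [489.4, 215.0, 100.6]
tool_rot: [-0.335, 3.114, 0.003]
ft_force: [8.9, 1.7, 10.9]
grip_width: 55.0
```

```bash
python3 sd.py s15
```

```text
16.65 [ 8.9  1.7 10.9] [ 0.16 -2.83  0.04] H [  1.5   1.5 100.6] 55.016661646205954
-2.9273
```

View pics/s15.png

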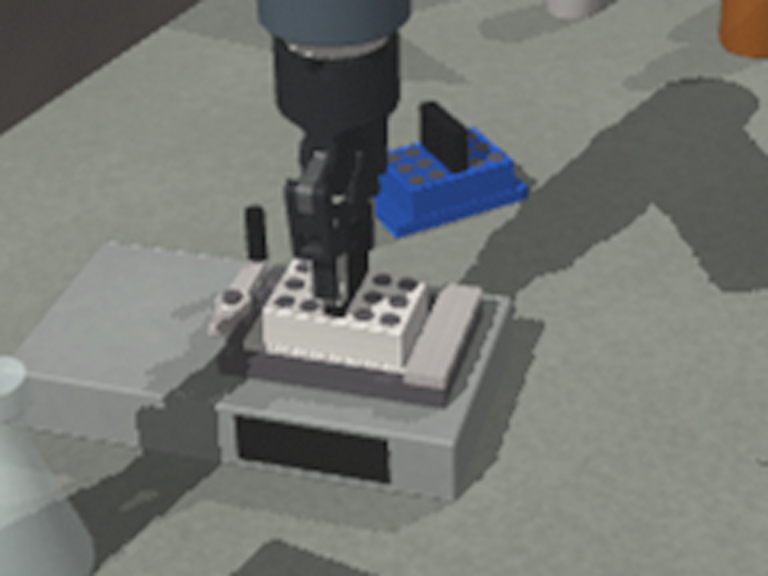

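TCP z 100.6 matches the home height of about 101. I release, rise and inspect.

move_arm(moves=[0, 0, 0, 0, 0, 0, 0, 0, 0, 0, 0, 0, 0, 0, 0, 0], hand=0.07)

```text
t: 17.1
position: [484.2, 213.0, 96.5]
tool_rot: [0.333, -3.122, 0.002]
ft_force: [0.2, 0.1, 0.1]
grip_width: 70.0
```

move_arm(moves=[0, 0, -0.015, 0, 0, 0, -0.04, 0, 0, 0, -0.08, 0, 0, 0, -0.12, 0, -0.03, 0, -0.14, 0, -0.05, 0, -0.14, 0, -0.05, 0, -0.14, 0])

```text
t: 17.8
position: [535.1, 224.4, 236.4]
tool_rot: [0.332, -3.123, 0.0]
ft_force: [0.6, -0.4, -2.1]
grip_width: 70.0
```

```bash
python3 sd.py s16; python3 wr.py w16
python3 - <<'E'
from h import *
import pickle
s,m,im=pickle.load(open('s16.pkl','rb'))
o=(190,230);k=6
c=cv2.resize(im[230:310,190:310,::-1],None,fx=k,fy=k,interpolation=cv2.INTER_CUBIC).copy()
draw(c,m,BLK,T4(*hw(0,0,48),.212),(0,0,255),k,o)
cv2.imwrite('pics/s16o.png',c)
E
```

```text
17.8 [ 0.6 -0.4 -2.1] [-0.01  0.02  0.03] H [ 48.1   1.1 236.4] 70.02959868364695
-2.9296
17.85 [534.  224.  236.1] [ 3.3230e-01 -3.1217e+00  9.0000e-04] [-0.2 -0.2  0.1] 70.04554096118554
```

View pics/s16o.png

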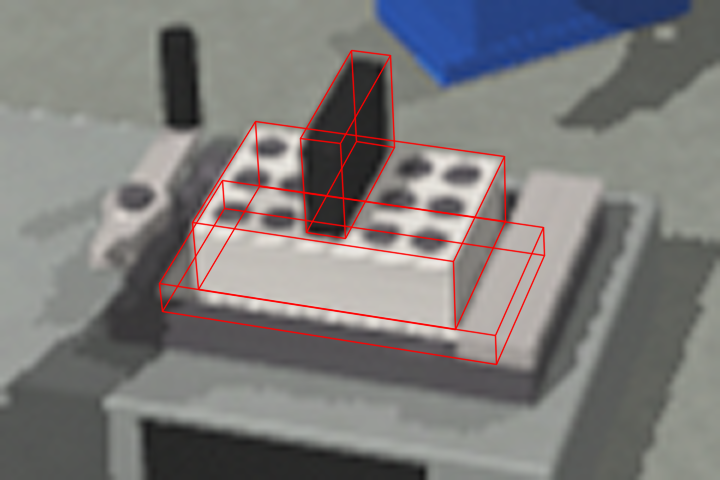

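View pics/w16.png

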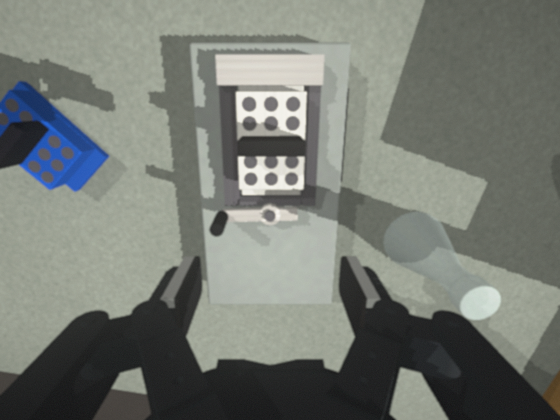

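View pics/s16.png

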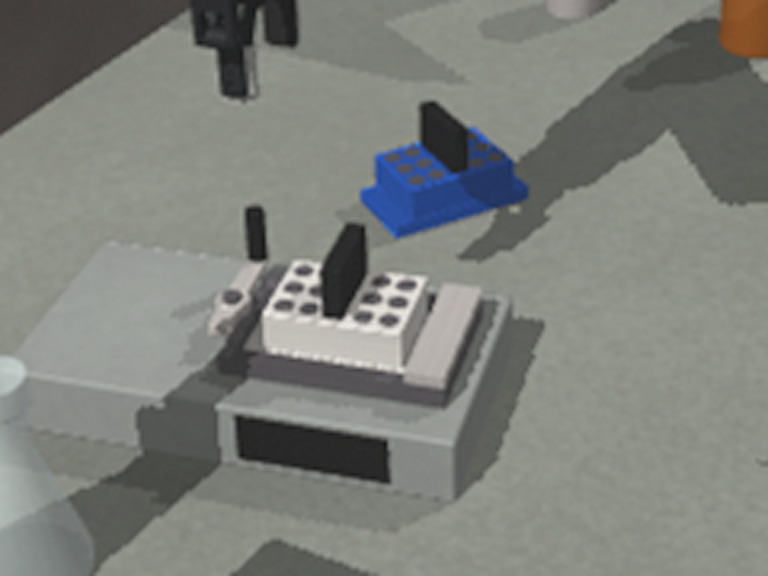

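The block sits under the lip with the body level, and the home model overlay fits. Wrist view: the post is at (219,222) and the pivot at (269,214). To make sure the free end is fully down, I press the body top on the catch side with closed fingers.

move_arm(moves=[0.008, 0, 0.02, 0, 0.015, 0, 0.05, 0, 0.015, 0, 0.085, 0, 0.015, 0, 0.11, 0, 0.015, 0, 0.125, 0, 0.015, 0, 0.13, 0, 0.015, 0, 0.134, 0, 0.015, 0, 0.134, 0], hand=0.0)

```text
t: 18.7
position: [519.2, 220.9, 103.7]
tool_rot: [-0.334, 3.124, 0.0]
ft_force: [0.2, 0.5, -0.1]
grip_width: 0.0
```

move_arm(moves=[0, 0, 0.003, 0, 0, 0, 0.006, 0, 0, 0, 0.009, 0, 0, 0, 0.009, 0])

```text
t: 19.1
position: [519.0, 220.7, 94.0]
tool_rot: [0.333, -3.123, 0.0]
ft_force: [-0.8, -0.2, -0.6]
grip_width: 0.0
```

move_arm(moves=[0, 0, 0.002, 0, 0, 0, 0.004, 0, 0, 0, 0.006, 0, 0, 0, 0.007, 0, 0, 0, 0.007, 0])

```text
t: 19.6
position: [519.3, 220.8, 88.1]
tool_rot: [-0.334, 3.123, -0.0]
ft_force: [-2.3, -0.5, 6.2]
grip_width: -0.3
```

Contact at z 88.1, exactly home height (48 + 40). I press a touch more, then lift off.

move_arm(moves=[0, 0, 0.001, 0, 0, 0, 0.002, 0, 0, 0, 0.002, 0])

```text
t: 19.9
position: [519.4, 220.8, 88.0]
tool_rot: [-0.335, 3.122, 0.0]
ft_force: [-7.3, -1.7, 17.3]
grip_width: 0.1
```

move_arm(moves=[0, 0, -0.01, 0, 0, 0, -0.03, 0, 0, 0, -0.06, 0, 0, 0, -0.095, 0, 0, 0, -0.13, 0, 0, 0, -0.15, 0, 0, 0, -0.15, 0])

```text
t: 20.6
position: [520.9, 221.5, 239.3]
tool_rot: [-0.333, 3.117, 0.004]
ft_force: [0.8, 0.4, -0.4]
grip_width: 0.3
```

```bash
python3 wr.py w17
python3 - <<'E'
from plant import bot
from h import *
m=bot.camera_model('wrist')
for n,z in dict(catch_pivot=62.5,catch_post=108.5).items():
    for d in bot.tip_of('wrist',n)[:2]: w=atz(m,d['location'],z);print(n,round(d['score'],2),np.round(d['location'],1),w.round(1),wh(w).round(1))
E
```

```text
20.6 [520.9 221.5 239.3] [-0.3331  3.1172  0.0043] [ 0.8  0.4 -0.4] 0.2825648506590336
catch_pivot 0.67 [267.7 221.6] [567.2 230.1  62.5] [80.6 -0.1 62.5]
catch_post 0.88 [217.  240.1] [578.7 181.7 108.5] [ 81.7 -49.8 108.5]
```

View pics/w17.png

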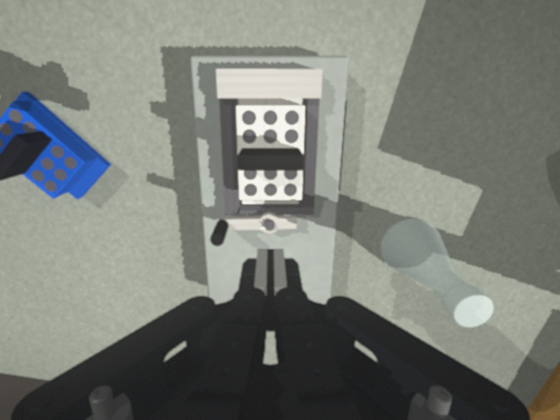

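The pivot reads (80.6, −0.1) and the post (81.7, −50) in heater axes, so the heater frame is confirmed and the catch is at about 0. I'll pinch the post from above and carry it round the arc.

Run:
```python
from plant import bot
from h import *
s=bot.read_state();print(s['t'],plan(s,hw(81.7,-51.5,84),np.pi+.212))
```

```text
20.75 (array([-50.4, -52.5, 150.5]), np.float64(0.001), 'tilt z', array([-1.3e-03, -4.0e-04, -1.0e+00]), 'yaw', np.float64(-2.9289))
```

move_arm(moves=[-0.02, -0.02, 0, 0, -0.04, -0.042, 0.01, 0, -0.0504, -0.0525, 0.03, 0, -0.0504, -0.0525, 0.05, 0, -0.0504, -0.0525, 0.065, 0, -0.0504, -0.0525, 0.075, 0, -0.0504, -0.0525, 0.075, 0], hand=0.045)

```text
t: 21.45
position: [578.4, 179.7, 158.0]
tool_rot: [0.333, -3.119, 0.002]
ft_force: [-0.6, -0.3, -0.6]
grip_width: 45.0
```

```bash
python3 wr.py w18
python3 - <<'E'
from plant import bot
from h import *
s=bot.read_state();print(wh(s['position']),plan(s,hw(81.7,-51.5,84),np.pi+.212))
E
```

```text
21.45 [578.4 179.7 158. ] [ 3.3310e-01 -3.1195e+00  2.4000e-03] [-0.6 -0.3 -0.6] 45.02348861026527
[ 81.85921049 -51.65498441 159.55590493] (array([ 0. ,  0.2, 75.6]), np.float64(0.001), 'tilt z', array([-0.0017, -0.0012, -1.    ]), 'yaw', np.float64(-2.9286))
```

View pics/w18.png

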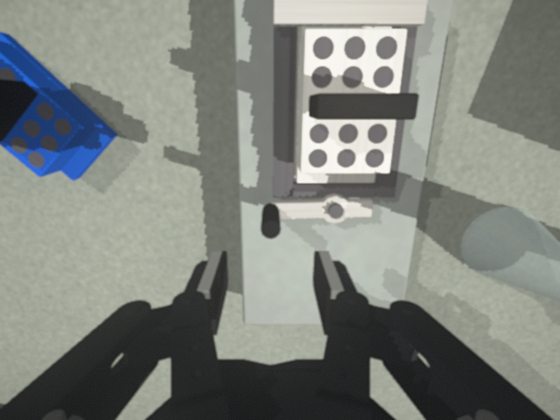

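The post, at (270,222), is centred between the open fingers (cols 225–318). Going down.

move_arm(moves=[0, 0, 0.015, 0, 0, 0, 0.035, 0, 0, 0, 0.052, 0, 0, 0, 0.065, 0, 0, 0, 0.073, 0, 0, 0, 0.0755, 0, 0, 0, 0.0755, 0])

```text
t: 22.2
position: [579.9, 180.2, 85.2]
tool_rot: [-0.334, 3.123, -0.0]
ft_force: [0.7, -0.1, 0.6]
grip_width: 44.9
```

move_arm(moves=[0, 0, 0, 0, 0, 0, 0, 0, 0, 0, 0, 0, 0, 0, 0, 0, 0, 0, 0, 0, 0, 0, 0, 0], hand=0.005, grip_force=20)

```text
t: 22.8
position: [580.1, 180.1, 85.6]
tool_rot: [-0.334, 3.122, 0.0]
ft_force: [-0.2, -1.3, 4.8]
grip_width: 12.8
```

```bash
python3 wr.py w19
python3 - <<'E'
from plant import bot
from h import *
s=bot.read_state();p=wh(s['position']);print(p)
for a in np.linspace(.0,1.7,18): print(round(a,2), (np.array([80.5+52*np.sin(a),-52*np.cos(a)])-p[:2]).round(1))
E
```

```text
22.8 [580.1 180.1  85.6] [-0.3337  3.1225  0.    ] [-0.2 -1.3  4.8] 12.759690705522779
[ 82.81153406 -51.65343773  85.62358418]
0.0 [-2.3 -0.3]
0.1 [ 2.9 -0.1]
0.2 [8.  0.7]
0.3 [13.1  2. ]
0.4 [17.9  3.8]
0.5 [22.6  6. ]
0.6 [27.   8.7]
0.7 [31.2 11.9]
0.8 [35.  15.4]
0.9 [38.4 19.3]
1.0 [41.4 23.6]
1.1 [44.  28.1]
1.2 [46.2 32.8]
1.3 [47.8 37.7]
1.4 [48.9 42.8]
1.5 [49.6 48. ]
1.6 [49.7 53.2]
1.7 [49.3 58.4]
```

View pics/w19.png

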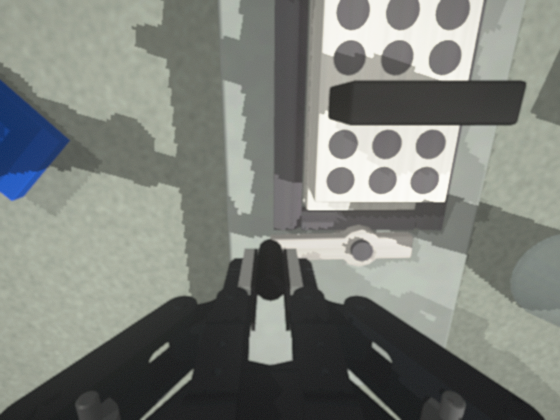

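The post is pinched at 12.8 mm. Now I swing it round the 52 mm arc.

move_arm(moves=[-0.003, 0, 0, 0, -0.008, 0.0007, 0, 0, -0.0131, 0.002, 0, 0, -0.0179, 0.0038, 0, 0, -0.0226, 0.006, 0, 0, -0.027, 0.0087, 0, 0, -0.0312, 0.0119, 0, 0, -0.035, 0.0154, 0, 0])

```text
t: 23.65
position: [612.8, 199.4, 85.8]
tool_rot: [-0.334, 3.121, -0.009]
ft_force: [6.8, -11.6, 1.5]
grip_width: 13.1
```

```bash
python3 - <<'E'
from plant import bot
from h import *
s=bot.read_state();p=wh(s['position']);print(p,s['ft_force'],s['grip_width'])
E
python3 wr.py w20
```

```text
[118.79035242 -39.65354104  85.7977622 ] [  6.82204144 -11.55253114   1.51720187] 13.080892308503476
23.65 [612.8 199.4  85.8] [-0.3335  3.1212 -0.0085] [  6.8 -11.6   1.5] 13.080892308503476
```

View pics/w20.png

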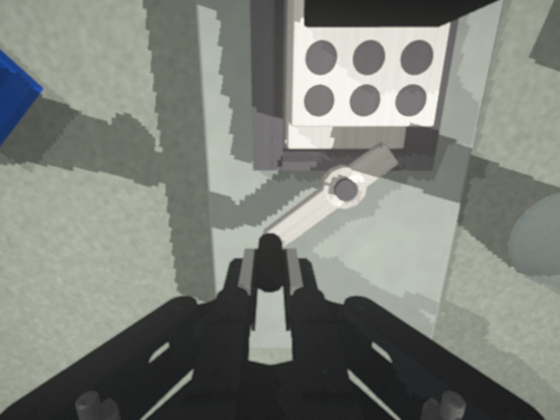

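The catch is turning (bar about 40° in view) and the block is undisturbed. I continue.

move_arm(moves=[-0.0034, 0.0039, 0, 0, -0.0064, 0.0082, 0, 0, -0.009, 0.0127, 0, 0, -0.0112, 0.0174, 0, 0, -0.0128, 0.0223, 0, 0, -0.0139, 0.0274, 0, 0, -0.0146, 0.0326, 0, 0, -0.0147, 0.0378, 0, 0])

```text
t: 24.5
position: [620.3, 242.7, 85.9]
tool_rot: [-0.333, 3.117, -0.0]
ft_force: [6.9, -2.0, 1.9]
grip_width: 13.2
```

```bash
python3 - <<'E'
from plant import bot
from h import *
s=bot.read_state();p=wh(s['position']);print(p,s['ft_force'],s['grip_width'])
E
python3 wr.py w21
```

```text
[135.25971014   1.03359345  85.88094188] [ 6.86336206 -2.00023476  1.8798764 ] 13.197231222772258
24.5 [620.3 242.7  85.9] [-3.3290e-01  3.1174e+00 -1.0000e-04] [ 6.9 -2.   1.9] 13.197231222772258
```

View pics/w21.png

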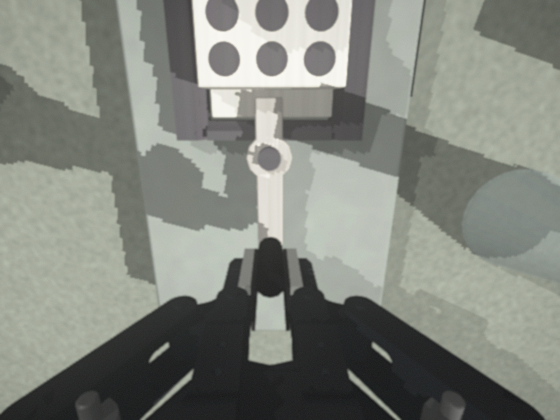

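The holding arm now lies over the foot's +x step at (268,105). I nudge it on to the stop.

move_arm(moves=[0, 0.001, 0, 0, 0, 0.002, 0, 0, 0, 0.003, 0, 0, 0, 0.004, 0, 0, 0, 0.004, 0, 0])

```text
t: 25.05
position: [619.9, 243.8, 85.9]
tool_rot: [-0.333, 3.118, -0.007]
ft_force: [11.3, -9.4, -0.4]
grip_width: 13.2
```

move_arm(moves=[0, 0.001, 0, 0, 0, 0.002, 0, 0, 0, 0.002, 0, 0])

```text
t: 25.35
position: [619.8, 244.0, 85.9]
tool_rot: [-0.332, 3.118, -0.011]
ft_force: [13.7, -14.2, -0.1]
grip_width: 12.8
```

move_arm(moves=[0, 0, 0, 0, 0, 0, 0, 0, 0, 0, 0, 0], hand=0.03)

```text
t: 25.65
position: [615.1, 248.9, 84.3]
tool_rot: [0.334, -3.122, -0.001]
ft_force: [0.6, 0.2, 0.5]
grip_width: 29.9
```

move_arm(moves=[0, 0, -0.015, 0, 0, 0, -0.04, 0, 0, 0, -0.08, 0, 0, 0, -0.11, 0, 0, 0, -0.13, 0, 0, 0, -0.13, 0])

```text
t: 26.25
position: [616.8, 249.7, 218.8]
tool_rot: [-0.334, 3.118, 0.004]
ft_force: [-0.1, 0.2, 1.1]
grip_width: 29.8
```

```bash
python3 wr.py w22
python3 - <<'E'
from plant import bot
from h import *
im=bot.get_image('wrist');m=bot.camera_model('wrist')
P={}
for n,z in dict(catch_pivot=62.5,catch_post=108.5).items():
    for d in bot.tip_of('wrist',n)[:2]: w=atz(m,d['location'],z);print(n,round(d['score'],2),np.round(d['location'],1),wh(w).round(1))
E
python3 sd.py s22
```

```text
26.25 [616.8 249.7 218.8] [-0.3344  3.1176  0.0043] [-0.1  0.2  1.1] 29.81888295439308
catch_pivot 0.83 [262.  135.4] [81.3  1.9 62.5]
catch_post 0.74 [261.8 202.1] [133.5   2.5 108.5]
26.45 [0.8 0.1 0. ] [ 0.   -0.02 -0.  ] H [131.3   8.1 213.4] 29.862975329848954
-2.9283
```

View pics/w22.png

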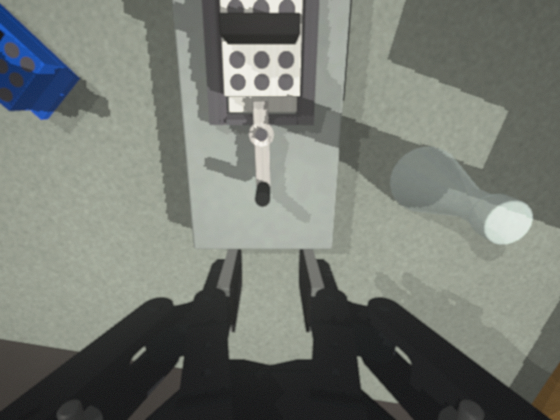

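View pics/s22.png

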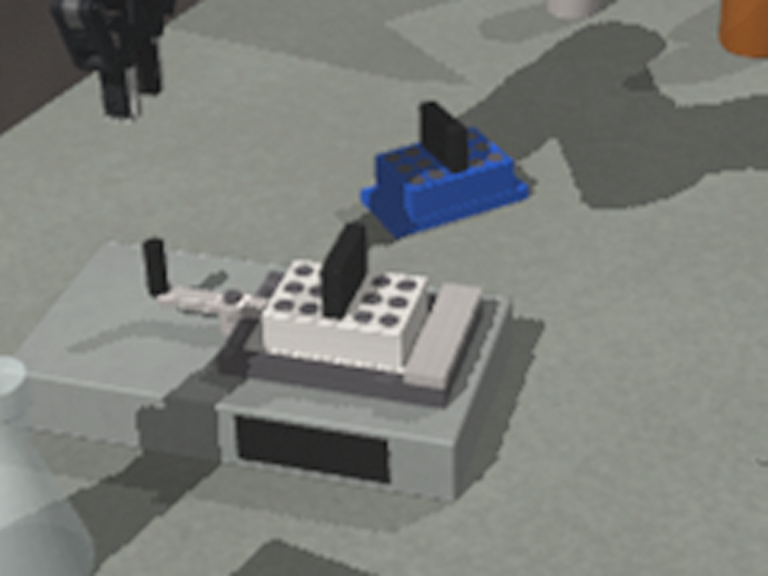

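Angle about 1.58, and the post resisted a push of about 14 N, so the catch is at its stop. A last look at the bystanders before handing in.

Run:
```python
from plant import bot
from h import *
im=bot.get_image('top'); cv2.imwrite('pics/top_end.png',im[:,:,::-1]); m=bot.camera_model('top')
for n in('bottle','flask','beaker'):
    d=bot.tip_of('top',n)
    for e in d[:1]: print(n,round(e['score'],2),np.round(e['location'],1),atz(m,e['location'],0).round())
```

```text
flask 0.61 [110.1 217.3] [580. 431.   0.]
beaker 0.86 [410.3 158. ] [ 605. -422.    0.]
```

View pics/top_end.png

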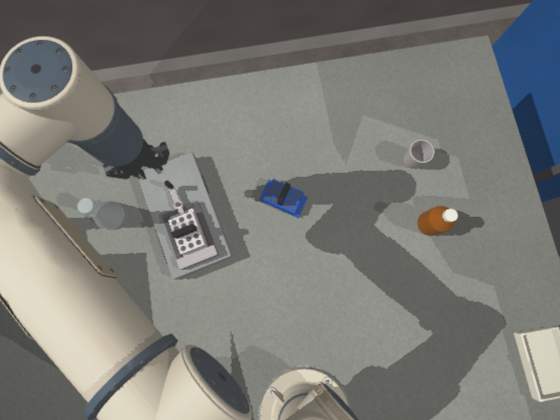

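The top view shows the block in the heater at (185,232) with the catch in line. The bottle (435,220), flask (105,213) and beaker (420,153) are where they started, and the arm touches nothing.

```bash
python3 -c "
from plant import bot
print(bot.sign_off())"
```

```text
the job is handed in; nothing more can be done
None
```

The aluminium tube block is home and flat in the heater pocket, and the turn catch is swung to its stop over the free end of its foot plate. I handed the job in at about 27 s of the 59 s allowed; the sign-off gave no verdict.

**How I did it:** the moves could not tilt the tool, so I pinched the grip plate across its 56 mm width rather than across its thickness as suggested. I pressed one end on the casing rim to pivot the block 0.27 rad in the grip, then slid the other end under the lip and rocked the block down. On the way down the tail caught on the end wall's flare (about 33 N on the wrist). I eased it 3 mm towards the lip and it went in. I then carried the catch round by its post.

**Last checks:**
- **Block seated:** pressing the body top on the catch side met contact at 88.1 mm, which is exactly home height (48 + 40). This was before the catch was closed.
- **Catch:** the wrist camera put it at about 1.58 rad, with the holding arm over the foot step. The post resisted a push of about 14 N, so I take it to be at its stop.
- **Bystanders:** the flask and beaker measured within 6 mm of where they started, which is about the measuring error. The network missed the bottle in the last picture, but by eye it stands where it was.
- **Disagreement:** the wrist camera read about 2 mm off from the fixed cameras. I corrected for this by measuring relative to the held block.

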